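Right a boring guide and hold an alignment rod through its two bushings

ROBOT

A 6-joint arm with a two-finger parallel gripper is mounted at the origin on a cart in front of the work surface, level with it; the furniture and walls round the work are solid. World frame = base frame: x ahead of the robot, y to its left, z up, the work surface at z = 0. Lengths are in mm, angles in rad, forces in N, time in s.
With the tool pointing down it reaches from about 300 to 775 mm from the base axis. Payload 14.6 kg.
Tool frame: the origin (TCP) lies midway between the tips of the shut fingers; the grasp point (between the pads) lies 19 mm behind it (manip.tcp_to_grasp is the distance from the TCP to the grasp point, in mm); z points along the fingers, x is the direction in which the jaws open and shut, and the axes are right-handed (so a half turn about z gives the same grasp; the last joint's range is limited). The gripper opens to 94 mm and grips with 3 to 60 N. Pads are 16 mm wide; open, the fingers measure 119 mm over their backs; the gripper's body (75 mm by 177 mm) begins 78 mm behind the grasp point.
Start: joints at [1.266, 0.3, 1.521, -0, 1.321, -0.067], TCP at [129.559, 534.512, 165.646] pointing down, gripper open.
Joint ranges: [-3.03, 3.03], [-0.79, 2.21], [0.23, 2.52], [-1.04, 4.18], [0, 3.07], [-2.55, 2.55]. Speed limits (rad/s): [2.22, 2.22, 2.57, 3.14, 3.14, 3.14].

INTERFACE

Orientations are given as [roll, pitch, yaw] about the fixed x, y, z axes, in that order (R = Rz(yaw) Ry(pitch) Rx(roll)).
In Python, from cell import manip gives the robot as it stands.
- The arm moves only by the tool arm_command, never from a script. Its argument "steps" is a list of rows, each a list of 3 entries, a list of its own where there are three numbers: the opening, from 0 (shut) to 1 (fully open), then the shift along the tool's x, y, z in cm, then the turn about the tool's z in rad. A call has 1 to 5 rows; each row shifts and turns the commanded pose from where the row before left it, along the tool's axes as they then stand; what a row does not reach is not made up. A row lasts 1/12 s, in which the tool goes at most 41.7 mm and 7.16 degrees, less where a joint would pass 70% of its speed; a pose out of reach is approached as far as the arm can. A call with a gripper value outside its range is refused whole. The fingers move at their own pace and stop on an object; "force" is the grip in N (left out, the last holds). Time passes only in rows, so rows that do not move let the fingers close. It gives the time, the measured TCP pose, the force and the opening at its end, in the units of the state.
- manip.read_state(): the state, without advancing time (a new reading comes with each control period).
- manip.camera(name): name is "side" or "top" or "wrist"; returns (picture, depth): 384x512x3 uint8, red, green, blue; 384x512 float32, mm along the optical axis (not along the pixel's ray), 0 where there is no reading.
- manip.calibration(name): a dict with "fx", "fy", "cx", "cy" (pixels), "R" (3x3) and "t" (3): a world point X has camera coordinates R X + t; the wrist camera has in their place "tool_from_camera" (4x4, takes a point from camera to tool coordinates, whose origin is the TCP and whose axes are the tool frame's). Camera axes: x right, y down, z forward; pixel columns grow to the right and rows downward; lengths in mm; the calibration is good to about 2 mm. A picture is of the moment at which its call begins: read the wrist's pose just before it. calibration takes no time and is no camera call.
- manip.sign_off(): hands the job in, once; it reports no verdict.
The state is a dict: "clock": time; "joints": joint angles; "qd": joint speeds; "effort": joint torques, N m; "eef_pos": TCP position; "eef_rot": TCP orientation; "wrist_force": force on the tool from outside, world axes, zero at the start; "moment": the same for the moment, N m; "finger_gap": finger opening in mm.
Only numpy, scipy, OpenCV 4.12 (cv2) and the standard library are available. Lean on these libraries where they do the work, as an engineer would, in place of code of your own. Each camera call takes 0.05 s, during which the arm holds its last target.

TASK

The wooden boring guide has been knocked onto its side: stand it upright on its base on the bench. Then take the long steel rod out of the drilled block and thread it straight down through the upper bushing and on through the lower one, so that its lower end hangs about midway in the gap below the lower bushing, clear of the base. Finish while still holding the rod there, so that I can tighten the flange screws; leave the short rod in the block and everything else where it is.

Things in the scene. Friction and masses are not known exactly. Their poses are not given: they have to be found in the camera images.
- guide_mid (a point): Boring guide, plain wood, 0.45 kg, loose: its centre, 86 mm above its underside. z: its up axis (level at the start), y: across its 70 mm width (points up at the start: it lies on its -y side, 70 mm high), -x: open front. Base board 120 x 70 x 16 mm; back board 20 mm thick and 70 mm wide, its mid-plane at x = +50 mm, rising to 172 mm; its top 52 mm stand free above the upper arm
- upper_bush (a point): Mouth of the guide's upper bushing: centre of the bore on top of its bronze flange, 123 mm above the guide's underside, bore axis along z at x = -5 mm, y = 0 of the guide. Bore 16 mm, 19 mm long including the 3 mm flange (37 mm across). The wooden arm round it is 56 mm wide; clear space of 45 mm from the axis to the back board
- lower_bush (a point): Mouth of the guide's lower bushing, in line below the upper one: 73 mm above the guide's underside, same 16 mm bore, 19 mm long, so that it ends 54 mm above the underside. Below it a free gap of 38 mm down to the base board's top (which is 57 mm below this point)
- long_rod_mid (a point): Centre of the long rod: plain steel, 14 mm thick, 175 mm long, about 0.15 kg, z along it towards the end with two fine grooves (up). Stands in an end hole of the drilled block, about 135 mm of it above the block; it can lean a degree or two there
- rod_tip (a point): Lower end of the long rod (bevelled for 4 mm), 87.5 mm from its centre; axes as for the rod
- short_rod_mid (a point): Centre of the short rod: same 14 mm steel, 110 mm long, standing in the hole at the other end of the block; about 70 mm of it shows. It is too short for this job and stays there
- rod_block: Dark hardwood block 150 x 56 x 52 mm, fixed to the table; origin at the centre of its underside, x along the row of three 15.5 mm holes, 48 mm apart and 40 mm deep; the middle hole is empty
- mug: Green and white mug on the table, 78 mm wide, 101 mm high; origin at its underside; leave it
- stamp_tin: Low blue tin box, 75 x 121 x 24 mm; origin at its underside; leave it
- slip: Small grey sharpening stone, 30 x 100 x 12 mm; origin at its underside; leave it

How it is judged (in metres and radians):
On the way, in this order (a step that is already met when the one before it is completed fails the run):
1. the boring guide stands upright on its base on the bench (angle between guide_mid's own z axis and vertical below 0.09 rad and height (world z) of guide_mid between 0.081 and 0.093 m and height (world z) of upper_bush above 0.115 m), for 0.3 s.
2. the long rod is in the upper bushing, its lower end not yet in the lower one (all of step 1 and x of rod_tip in the frame of upper_bush between -0.004 and 0.004 m and y of rod_tip in the frame of upper_bush between -0.004 and 0.004 m and angle between the z axis of long_rod_mid and the z axis of guide_mid, either way round below 0.08 rad and z of rod_tip in the frame of upper_bush between -0.05 and -0.004 m), for 0.04 s.
At the end, for the whole second after the job is handed in: The guide stands on its base on the bench (within 5 degrees); the long rod passes through both bushings, parallel to their axis, its lower end 4 to 34 mm below the lower bushing and off the base; the gripper holds the rod, all at rest; the short rod is still in its hole (all of step 1 and x of rod_tip in the frame of lower_bush between -0.004 and 0.004 m and y of rod_tip in the frame of lower_bush between -0.004 and 0.004 m and angle between the z axis of long_rod_mid and the z axis of guide_mid, either way round below 0.08 rad and z of rod_tip in the frame of lower_bush between -0.053 and -0.023 m and height (world z) of long_rod_mid above 0.1 m and contact force between the fingers and long_rod above 1 N and linear speed of each of long_rod, guide below 0.02 m/s and distance of short_rod_mid from where it was at the start of the episode below 0.015 m); the arm keeps its last pose, push and grip.
It fails at once if the short rod is taken out of the block (distance of short_rod_mid from where it was at the start of the episode above 0.03 m).
It fails at once if one of the other things is shifted by more than 4 cm (distance of any of mug, stamp_tin, slip from where it was at the start of the episode above 0.04 m).
It also fails if it takes over 72 s, if anything falls off the work surface, if the arm or the gripper's body presses on something with over 40 N, if the wrist force passes 120 N, or if a joint passes its speed limit or range.

## Working session

There is one attempt and no reset: what is moved stays moved. The work goes in short steps, Python scripts to look and compute and a tool call to move; the robot and the scene stay as the last step left them, time stands still between calls to the robot, and variables do not carry over. Pictures are saved under pics/ and viewed, and the job is handed in when it is done.

Besides the shell and the picture viewer there is one more tool, called by a JSON object that holds its "fn" and its "kwargs". arm_command: Moves the arm, as the interface text tells. Its arguments: {"type":"object","properties":{"steps":{"type":"array","items":{"type":"array"}},"force":{"type":"number"}},"required":["steps"]}

```bash
ls; mkdir -p pics
cat > h.py <<'E'
import numpy as np, cv2
from cell import manip
def snap(n,f):
    im,d=manip.camera(n); cv2.imwrite(f'pics/{f}.png',cv2.cvtColor(im,cv2.COLOR_RGB2BGR)); np.save(f'pics/{f}.npy',d); return im,d
E
python3 - <<'E'
from h import *
print(manip.read_state())
for n in ("side","top","wrist"):
    im,d=snap(n,n+"0"); c=manip.calibration(n); print(n,c,d.min(),d.max(),(d==0).mean())
E
```

```text
pics
{'clock': 0.0, 'joints': array([ 1.26640558e+00,  3.00503057e-01,  1.52159231e+00,  2.11354417e-06,
        1.32069318e+00, -6.65936893e-02]), 'qd': array([-0.00019067, -0.00017427,  0.00157679, -0.00057053,  0.00057085,
       -0.00104619]), 'effort': array([ 1.59705891e-03, -5.31809735e+01, -3.52733624e+01,  7.08385441e-02,
        2.43708916e-02, -9.34445234e-05]), 'eef_pos': array([129.46377038, 534.22261768, 165.06407805]), 'eef_rot': array([-3.14151103e+00,  1.19310574e-03,  1.33299879e+00]), 'wrist_force': array([ 0.11803796, -0.48911391, -0.82456997]), 'moment': array([ 0.00260665,  0.01454845, -0.01247461]), 'finger_gap': 93.74175893304061}
side {'fx': 373.4613946250516, 'fy': 373.4613946250516, 'cx': 258.33888834865184, 'cy': 197.91922130078956, 'R': array([[-0.97259   , -0.23243769,  0.00643491],
       [-0.11281142,  0.447477  , -0.88715158],
       [ 0.20332799, -0.86356068, -0.46143328]]), 't': array([555.81850104, 187.93870964, 733.49206447])} 0.0 3999.85 0.006139119466145833
top {'fx': 357.67330902910766, 'fy': 357.67330902910766, 'cx': 258.48015540412683, 'cy': 197.73468297182623, 'R': array([[-0.02098887, -0.99960172,  0.01886426],
       [-0.99181906,  0.01844171, -0.12631251],
       [ 0.12591432, -0.02136109, -0.99181112]]), 't': array([ -58.13701033,  622.7098218 , 1143.39051489])} 0.0 2128.8164 0.0038299560546875
wrist {'fx': 267.11074224607495, 'fy': 267.11074224607495, 'cx': 258.9539337551157, 'cy': 194.4277681718432, 'tool_from_camera': array([[ 9.99999788e-01, -5.67275151e-04, -3.19767217e-04,
        -7.40517804e-01],
       [ 6.33652230e-04,  9.60871431e-01,  2.76994029e-01,
        -8.15948684e+01],
       [ 1.50123354e-04, -2.76994173e-01,  9.60871586e-01,
        -2.19378128e+02],
       [ 0.00000000e+00,  0.00000000e+00,  0.00000000e+00,
         1.00000000e+00]])} 0.0 1312.9652 0.0038248697916666665
```

View pics/side0.png

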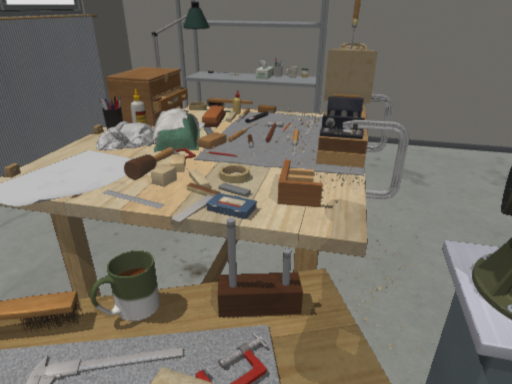

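View pics/top0.png

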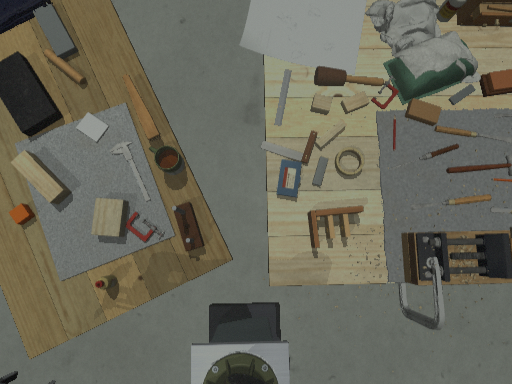

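View pics/wrist0.png

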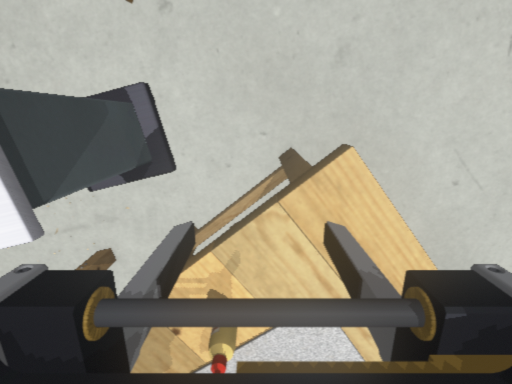

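```bash
cat >> h.py <<'E'
def cloud(n,d):
    c=manip.calibration(n); v,u=np.mgrid[0:384,0:512]
    P=np.stack([(u-c['cx'])/c['fx']*d,(v-c['cy'])/c['fy']*d,d],-1)
    if n=='wrist':
        T=c['tool_from_camera']; return P@T[:3,:3].T+T[:3,3]   # tool coords
    return (P-c['t'])@c['R']
def proj(n,X):
    c=manip.calibration(n); p=np.asarray(X)@c['R'].T+c['t']; return np.stack([p[...,0]/p[...,2]*c['fx']+c['cx'],p[...,1]/p[...,2]*c['fy']+c['cy']],-1)
E
python3 - <<'E'
from h import *
for n,(x0,y0,x1,y1),s in (("top",(255,130,405,290),5),("top",(140,130,260,280),5),("side",(190,140,340,330),4)):
    im=cv2.imread(f'pics/{n}0.png')[y0:y1,x0:x1]
    cv2.imwrite(f'pics/crop_{n}{x0}.png',cv2.resize(im,None,fx=s*.75,fy=s*.75,interpolation=cv2.INTER_CUBIC))
d=np.load('pics/top0.npy'); P=cloud('top',d)
for (u,v) in [(280,240),(310,215),(330,212),(360,210),(315,240),(336,235),(352,235),(188,228),(300,265),(220,250),(182,208),(193,243)]: print(u,v,P[v,u].round(1))
# guide top points
m=(P[...,2]>62)&(P[...,2]<78); m[:,:295]=0;m[:,375:]=0;m[:195]=0;m[260:]=0
q=P[m]; print(len(q),np.median(q[:,2])); r=cv2.minAreaRect(q[:,:2].astype(np.float32)); print(r,cv2.boxPoints(r))
m=(P[...,2]>45)&(P[...,2]<58); m[:,:165]=0;m[:,215:]=0;m[:195]=0;m[270:]=0
q=P[m]; print(len(q),np.median(q[:,2])); r=cv2.minAreaRect(q[:,:2].astype(np.float32)); print(r,cv2.boxPoints(r))
E
```

```text
280 240 [ 481.4 -141.    -0.7]
310 215 [ 559.7 -236.6   55.6]
330 212 [ 566.9 -298.8   71.4]
360 210 [ 571.7 -396.9   69.3]
315 240 [ 478.6 -247.    70.4]
336 235 [ 4.943e+02 -3.315e+02 -2.000e-01]
352 235 [ 493.1 -385.4    2.3]
188 228 [525.7 159.6  51.1]
300 265 [ 397.1 -205.2    3.1]
220 250 [452.3  61.3   1. ]
182 208 [590.5 178.2  56.3]
193 243 [477.3 143.1  52.4]
689 69.57840627330394
((522.0967407226562, -325.0108642578125), (119.56575012207031, 172.64645385742188), 4.62716817855835) [[ 455.54492 -243.79178]
 [ 469.47253 -415.87552]
 [ 588.64856 -406.22995]
 [ 574.72095 -234.14621]]
704 53.13934314460148
((532.9290771484375, 162.44723510742188), (149.6426239013672, 57.263309478759766), 16.993144989013672) [[453.00668 167.96176]
 [469.74228 113.19857]
 [612.85144 156.93271]
 [596.11584 211.69589]]
```

View pics/crop_top255.png

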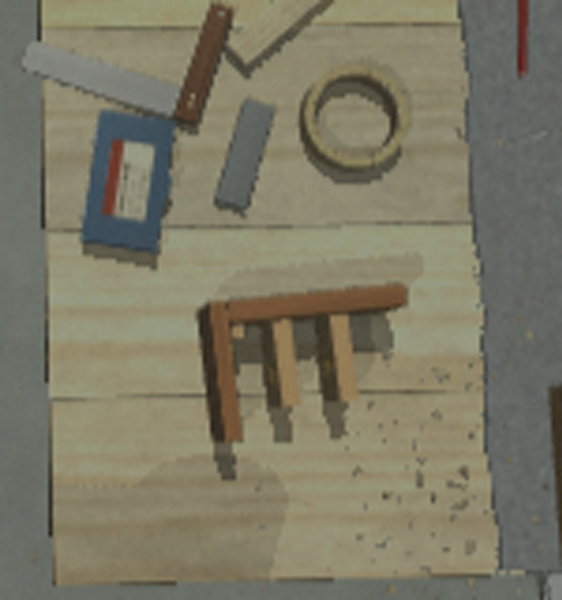

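View pics/crop_top140.png

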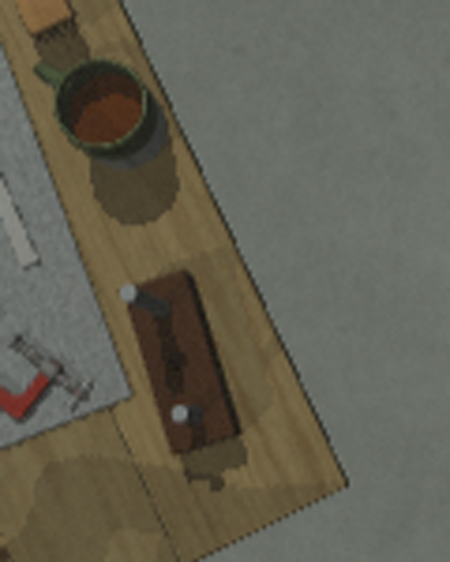

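View pics/crop_side190.png

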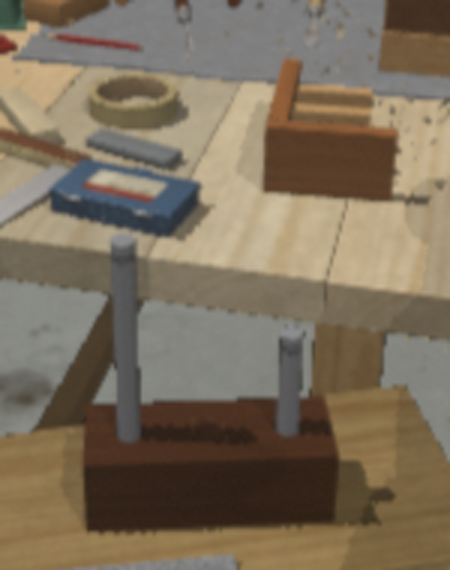

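{"fn": "arm_command", "kwargs": {"steps": [[1, [0, 0, -1], 0.12], [1, [0, 0, -1], 0.12], [1, [0, 0, -1], 0.12], [1, [0, 0, -1], 0.12], [1, [0, 0, -1], 0.12]]}}

```text
clock: 0.57
eef_pos: [129.5, 534.4, 215.9]
eef_rot: [3.141, 0.0, 0.727]
wrist_force: [0.1, -0.8, -0.0]
finger_gap: 94.1
```

{"fn": "arm_command", "kwargs": {"steps": [[1, [0, 0, -0.5], 0.12], [1, [0, 0, -0.5], 0.12], [1, [0, 0, -0.5], 0.12], [1, [0, 0, 0], 0.12], [1, [0, 0, 0], 0.12]]}}

```text
clock: 0.98
eef_pos: [129.5, 534.5, 230.7]
eef_rot: [3.142, 0.0, 0.127]
wrist_force: [-0.1, -0.0, 0.4]
finger_gap: 93.9
```

{"fn": "arm_command", "kwargs": {"steps": [[1, [1.4, 3.7, 0], 0.046], [1, [1.4, 3.7, 0], 0], [1, [1.4, 3.7, 0], 0], [1, [1.4, 3.7, 0], 0], [1, [1.4, 3.7, 0], 0]]}}

```text
clock: 1.4
eef_pos: [217.2, 355.3, 230.4]
eef_rot: [3.141, 0.0, 0.088]
wrist_force: [1.4, 0.8, 0.3]
finger_gap: 94.1
```

{"fn": "arm_command", "kwargs": {"steps": [[1, [1.4, 3.7, 0], 0], [1, [1.4, 3.7, 0], 0], [1, [1.4, 3.7, 0], 0], [1, [1.4, 3.7, 0], 0], [1, [1.4, 3.7, 0], 0]]}}

```text
clock: 1.82
eef_pos: [303.0, 177.1, 230.7]
eef_rot: [-3.141, -0.0, 0.087]
wrist_force: [1.3, 0.1, 1.0]
finger_gap: 93.6
```

{"fn": "arm_command", "kwargs": {"steps": [[1, [1.4, 3.7, 0], 0], [1, [1.4, 3.7, 0], 0], [1, [1.4, 3.7, 0], 0], [1, [1.4, 3.7, 0], 0], [1, [1.4, 3.7, 0], 0]]}}

```text
clock: 2.23
eef_pos: [388.9, -1.4, 230.8]
eef_rot: [3.142, -0.001, 0.087]
wrist_force: [0.7, 0.4, 0.4]
finger_gap: 93.8
```

{"fn": "arm_command", "kwargs": {"steps": [[1, [1.4, 3.7, 0], 0], [1, [1.4, 3.7, 0], 0], [1, [1.4, 3.7, 0], 0], [1, [1.4, 3.7, 0], 0], [1, [1.4, 3.7, 0], 0]]}}

```text
clock: 2.65
eef_pos: [474.7, -179.6, 230.4]
eef_rot: [-3.141, 0.0, 0.087]
wrist_force: [0.8, 0.2, 0.5]
finger_gap: 94.0
```

{"fn": "arm_command", "kwargs": {"steps": [[1, [1.4, 3.55, 0], 0], [1, [1.4, 3.55, 0], 0], [1, [1.4, 3.55, 0], 0], [1, [1.4, 3.55, 0], 0], [1, [1.4, 3.55, 0], 0]]}}

```text
clock: 3.07
eef_pos: [559.9, -350.0, 230.2]
eef_rot: [-3.141, 0.0, 0.087]
wrist_force: [0.3, -0.2, 0.5]
finger_gap: 93.8
```

{"fn": "arm_command", "kwargs": {"steps": [[1, [1.4, 3.55, 0], 0.006], [1, [0, 0, 0], 0], [1, [0, 0, 0], 0]]}}

```text
clock: 3.32
eef_pos: [576.5, -383.6, 227.9]
eef_rot: [-3.139, 0.003, 0.079]
wrist_force: [0.2, 0.3, 0.1]
finger_gap: 94.2
```

Run:
```python
from h import *
s=manip.read_state(); print(s['eef_pos'],s['eef_rot'])
im,d=snap('wrist','w1')
P=cloud('wrist',d)
# to world (tool down): 
from scipy.spatial.transform import Rotation as Ro
R=Ro.from_euler('xyz',s['eef_rot']).as_matrix()
W=P@R.T+s['eef_pos']
np.save('pics/w1W.npy',W)
m=(W[...,2]>62)&(W[...,2]<78)&(d>0)&(abs(W[...,0]-522)<150)&(abs(W[...,1]+325)<150)
q=W[m]; print(len(q),np.median(q[:,2])); r=cv2.minAreaRect(q[:,:2].astype(np.float32)); print(r,cv2.boxPoints(r))
```

```text
[ 576.45662484 -383.58890061  227.85167299] [-3.13923614e+00  2.68769166e-03  7.94700247e-02]
4134 69.68930234649372
((519.3303833007812, -325.8216552734375), (119.70430755615234, 170.56141662597656), 4.366795063018799) [[ 453.15863 -245.34573]
 [ 466.14532 -415.41202]
 [ 585.50214 -406.29758]
 [ 572.51544 -236.2313 ]]
```

View pics/w1.png

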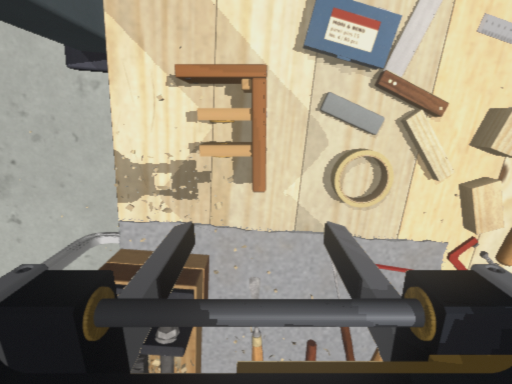

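{"fn": "arm_command", "kwargs": {"steps": [[0.7, [-0.1, 0, 3.8], 0], [0.7, [0, 0, 3.8], 0], [0.7, [0, 0, 3.8], 0], [0.7, [0, 0, 3.8], 0], [0.7, [0, 0, 3.8], 0]], "force": 8}}

```text
clock: 3.78
eef_pos: [575.5, -381.1, 40.7]
eef_rot: [3.14, -0.001, 0.082]
wrist_force: [0.5, -0.1, 0.1]
finger_gap: 66.8
```

{"fn": "arm_command", "kwargs": {"steps": [[0.7, [0, 0, 1], 0], [0.7, [0, 0, 1], 0], [0.7, [0, 0, 0], 0]]}}

```text
clock: 4.03
eef_pos: [575.7, -382.0, 21.1]
eef_rot: [3.142, -0.0, 0.082]
wrist_force: [0.9, 0.6, -1.0]
finger_gap: 65.7
```

{"fn": "arm_command", "kwargs": {"steps": [[0, [0, 0, 0], 0], [0, [0, 0, 0], 0], [0, [0, 0, 0], 0], [0, [0, 0, 0], 0], [0, [0, 0, 0], 0]], "force": 8}}

```text
clock: 4.45
eef_pos: [575.9, -382.7, 21.5]
eef_rot: [3.141, -0.001, 0.081]
wrist_force: [1.3, -0.0, -0.5]
finger_gap: 35.7
```

{"fn": "arm_command", "kwargs": {"steps": [[0, [0, 0, 0.5], 0], [0, [0, 0, 0], 0], [0, [0, 0, 0], 0], [0, [0, 0, 0], 0], [0, [0, 0, 0], 0]], "force": 8}}

```text
clock: 4.87
eef_pos: [575.4, -382.2, 15.2]
eef_rot: [-3.141, 0.001, 0.081]
wrist_force: [0.3, 1.9, -3.7]
finger_gap: 20.3
```

{"fn": "arm_command", "kwargs": {"steps": [[0, [0, 0, 0], 0], [0, [0, 0, 0], 0]]}}

```text
clock: 5.03
eef_pos: [575.5, -382.4, 15.5]
eef_rot: [-3.141, 0.0, 0.081]
wrist_force: [-0.5, 0.2, -2.8]
finger_gap: 19.6
```

{"fn": "arm_command", "kwargs": {"steps": [[0, [0, -0.2, -0.77], 0], [0, [0, -0.24, -0.75], 0], [0, [0, -0.28, -0.74], 0], [0, [0, -0.32, -0.72], 0], [0, [0, -0.35, -0.7], 0]]}}

```text
clock: 5.45
eef_pos: [574.6, -368.4, 53.7]
eef_rot: [3.141, -0.001, 0.081]
wrist_force: [-0.8, 1.3, -4.4]
finger_gap: 19.9
```

{"fn": "arm_command", "kwargs": {"steps": [[0, [0, -0.39, -0.69], 0], [0, [0, -0.43, -0.67], 0], [0, [0, -0.46, -0.64], 0], [0, [0, -0.5, -0.62], 0], [0, [0, -0.52, -0.59], 0]]}}

```text
clock: 5.87
eef_pos: [572.6, -345.2, 85.2]
eef_rot: [3.142, -0.0, 0.081]
wrist_force: [-0.5, 0.3, -3.9]
finger_gap: 20.0
```

Run:
```python
from h import *
snap('side','s2')
im=cv2.imread('pics/s2.png')[60:260,200:420]; cv2.imwrite('pics/s2c.png',cv2.resize(im,None,fx=2.5,fy=2.5))
```

```text
(no output)
```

View pics/s2c.png

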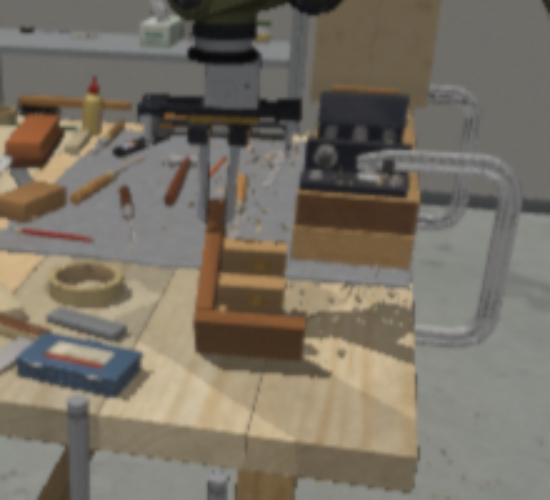

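The guide tilts about its base edge as planned (base at (250,330) of the crop, board in the fingers at (215,215)). Continuing the arc.

{"fn": "arm_command", "kwargs": {"steps": [[0, [0, -0.56, -0.56], 0], [0, [0, -0.58, -0.53], 0], [0, [0, -0.61, -0.5], 0], [0, [0, -0.64, -0.47], 0], [0, [0, -0.66, -0.43], 0]]}}

```text
clock: 6.33
eef_pos: [570.1, -314.7, 109.9]
eef_rot: [-3.142, 0.0, 0.081]
wrist_force: [0.3, 0.4, -4.0]
finger_gap: 20.1
```

{"fn": "arm_command", "kwargs": {"steps": [[0, [0, -0.69, -0.4], 0], [0, [0, -0.7, -0.36], 0], [0, [0, -0.72, -0.33], 0], [0, [0, -0.74, -0.29], 0], [0, [0, -0.75, -0.25], 0]]}}

```text
clock: 6.75
eef_pos: [567.2, -278.7, 126.0]
eef_rot: [3.142, -0.0, 0.081]
wrist_force: [0.1, 0.2, -5.7]
finger_gap: 20.3
```

{"fn": "arm_command", "kwargs": {"steps": [[0, [0, -0.76, -0.21], 0], [0, [0, -0.77, -0.16], 0], [0, [0, -0.78, -0.13], 0], [0, [0, -0.79, -0.09], 0], [0, [0, -0.79, -0.05], 0]]}}

```text
clock: 7.17
eef_pos: [564.0, -239.8, 132.2]
eef_rot: [-3.142, 0.0, 0.081]
wrist_force: [-0.4, -0.2, -4.6]
finger_gap: 20.2
```

Run:
```python
from h import *
snap('side','s3')
im=cv2.imread('pics/s3.png')[60:260,200:420]; cv2.imwrite('pics/s3c.png',cv2.resize(im,None,fx=2.5,fy=2.5))
```

```text
(no output)
```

View pics/s3c.png

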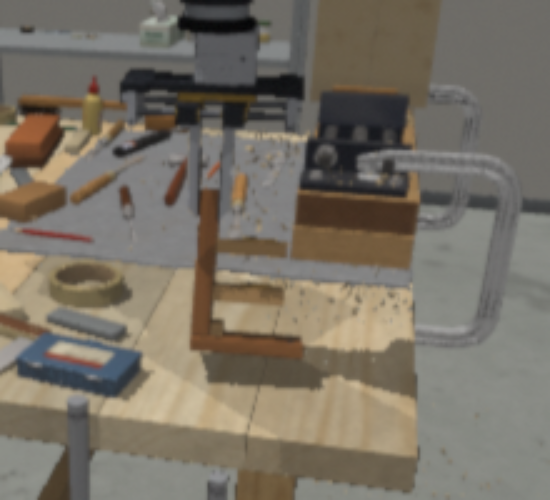

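{"fn": "arm_command", "kwargs": {"steps": [[0, [0, 0, 0.1], 0], [0, [0, 0, 0.1], 0], [0, [0, 0, 0.1], 0], [0, [0, 0, 0], 0]]}}

```text
clock: 7.55
eef_pos: [563.9, -241.0, 128.7]
eef_rot: [-3.141, 0.001, 0.081]
wrist_force: [-0.0, -0.7, -4.7]
finger_gap: 20.1
```

```bash
cat >> h.py <<'E'
from scipy.spatial.transform import Rotation as Ro
def wsnap(f):
    s=manip.read_state(); im,d=snap('wrist',f); R=Ro.from_euler('xyz',s['eef_rot']).as_matrix()
    return im,d,cloud('wrist',d)@R.T+s['eef_pos'],s
E
python3 - <<'E'
from h import *
im,d,W,s=wsnap('w4'); print(s['wrist_force'])
for z in range(-4,180,8):
    m=(W[...,2]>z)&(W[...,2]<z+8)&(abs(W[...,0]-525)<70)&(abs(W[...,1]+200)<90)&(d>0)
    if m.sum()>30: print(z,m.sum(),W[m].min(0).round(),W[m].max(0).round())
E
```

```text
[-0.01431306 -0.65953454 -4.73804485]
-4 8996 [ 455. -290.   -3.] [ 595. -110.    3.]
36 874 [ 455. -240.   36.] [ 569. -187.   44.]
44 1524 [ 455. -221.   44.] [ 569. -189.   52.]
52 185 [ 537. -219.   52.] [ 569. -192.   60.]
60 94 [ 538. -213.   60.] [ 569. -195.   68.]
68 95 [ 503. -252.   68.] [ 569. -197.   76.]
76 99 [ 482. -251.   76.] [ 570. -200.   84.]
84 615 [ 476. -249.   84.] [ 572. -204.   92.]
92 1806 [ 477. -247.   92.] [ 572. -206.  100.]
100 108 [ 521. -221.  100.] [ 570. -209.  108.]
108 109 [ 551. -219.  108.] [ 571. -212.  116.]
116 142 [ 505. -271.  116.] [ 571. -215.  124.]
124 657 [ 478. -290.  124.] [ 571. -218.  132.]
132 1611 [ 477. -283.  132.] [ 574. -221.  140.]
140 2129 [ 478. -269.  140.] [ 572. -224.  148.]
148 179 [ 552. -233.  148.] [ 572. -226.  156.]
156 194 [ 553. -237.  156.] [ 572. -230.  164.]
164 244 [ 547. -239.  164.] [ 576. -231.  172.]
172 395 [ 540. -288.  172.] [ 583. -230.  180.]
```

View pics/w4.png

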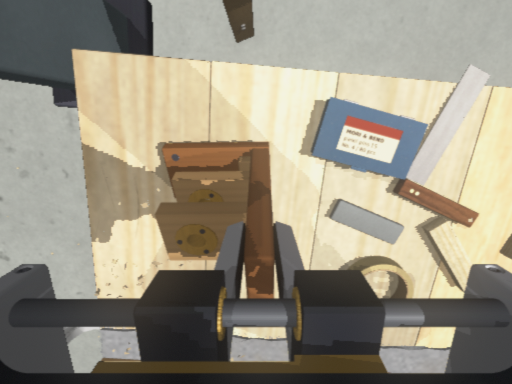

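{"fn": "arm_command", "kwargs": {"steps": [[0, [0, 0, 0.2], 0], [0, [0, 0, 0.2], 0], [0, [0, 0, 0.1], 0], [0, [0, 0, 0], 0]]}}

```text
clock: 7.93
eef_pos: [563.9, -240.7, 123.7]
eef_rot: [-3.141, 0.001, 0.081]
wrist_force: [-0.0, 0.3, -4.9]
finger_gap: 19.9
```

{"fn": "arm_command", "kwargs": {"steps": [[0, [0, 0, 0.2], 0], [0, [0, 0, 0.1], 0], [0, [0, 0, 0], 0]]}}

```text
clock: 8.18
eef_pos: [564.0, -240.6, 120.8]
eef_rot: [-3.141, 0.0, 0.081]
wrist_force: [0.1, 0.0, -5.4]
finger_gap: 20.1
```

{"fn": "arm_command", "kwargs": {"steps": [[0, [0, 0, 0.2], 0], [0, [0, 0, 0.1], 0], [0, [0, 0, 0], 0]]}}

```text
clock: 8.43
eef_pos: [564.2, -240.7, 118.1]
eef_rot: [3.142, -0.0, 0.081]
wrist_force: [0.8, 0.3, -4.5]
finger_gap: 19.9
```

{"fn": "arm_command", "kwargs": {"steps": [[0, [0, 0, 0.2], 0], [0, [0, 0, 0.1], 0], [0, [0, 0, 0], 0]]}}

```text
clock: 8.68
eef_pos: [565.6, -241.0, 116.9]
eef_rot: [3.14, -0.004, 0.081]
wrist_force: [5.3, 0.8, 6.5]
finger_gap: 20.0
```

Run:
```python
from h import *
im,d,W,s=wsnap('w5'); print(s['wrist_force'])
for z in range(-4,180,8):
    m=(W[...,2]>z)&(W[...,2]<z+8)&(abs(W[...,0]-525)<70)&(abs(W[...,1]+200)<90)&(d>0)
    if m.sum()>30: print(z,m.sum(),W[m].min(0).round(),W[m].max(0).round())
snap('side','s5')
im=cv2.imread('pics/s5.png')[60:260,200:420]; cv2.imwrite('pics/s5c.png',cv2.resize(im,None,fx=2.5,fy=2.5))
```

```text
[5.2647974  0.81459548 6.51253674]
-4 9622 [ 455. -289.   -3.] [ 595. -110.    3.]
20 138 [ 455. -255.   20.] [ 568. -187.   28.]
28 1479 [ 455. -234.   28.] [ 569. -188.   36.]
36 876 [ 455. -213.   36.] [ 569. -191.   44.]
44 194 [ 538. -219.   44.] [ 570. -194.   52.]
52 73 [ 551. -201.   52.] [ 570. -197.   60.]
60 99 [ 503. -252.   60.] [ 570. -199.   68.]
68 247 [ 477. -251.   68.] [ 571. -203.   76.]
76 1141 [ 477. -250.   76.] [ 573. -205.   84.]
84 1160 [ 478. -247.   84.] [ 571. -208.   92.]
92 102 [ 552. -216.   92.] [ 571. -211.  100.]
100 125 [ 552. -222.  100.] [ 572. -214.  108.]
108 177 [ 505. -290.  108.] [ 572. -217.  116.]
116 1128 [ 478. -290.  116.] [ 573. -220.  124.]
124 2137 [ 479. -280.  124.] [ 573. -223.  132.]
132 1166 [ 479. -259.  132.] [ 573. -225.  140.]
140 186 [ 554. -234.  140.] [ 573. -228.  148.]
148 208 [ 554. -238.  148.] [ 574. -231.  156.]
156 297 [ 546. -240.  156.] [ 582. -230.  164.]
164 527 [ 542. -289.  164.] [ 585. -230.  172.]
172 1071 [ 542. -286.  172.] [ 585. -230.  180.]
```

View pics/s5c.png

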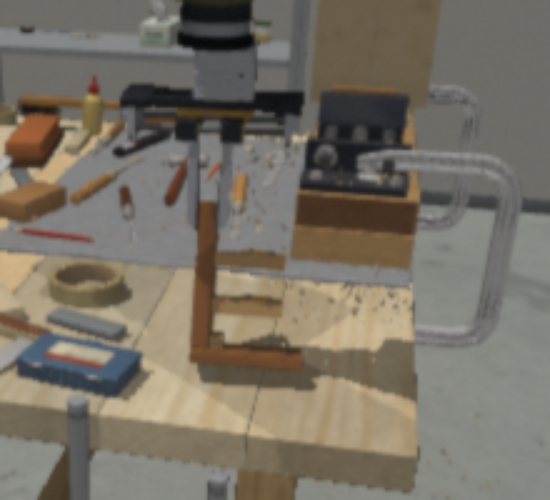

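{"fn": "arm_command", "kwargs": {"steps": [[0, [0, 0, -0.2], 0], [0, [0, -0.3, -0.2], 0], [0, [0, -0.4, -0.2], 0], [0, [0, -0.4, -0.2], 0], [0, [0, 0, 0], 0]], "force": 3}}

```text
clock: 9.2
eef_pos: [563.1, -228.9, 123.4]
eef_rot: [-3.141, 0.0, 0.082]
wrist_force: [0.2, -0.1, -4.6]
finger_gap: 20.7
```

```bash
cat >> h.py <<'E'
def prof(W,d,zs=range(-4,180,8),yc=-200):
    for z in zs:
        m=(W[...,2]>z)&(W[...,2]<z+8)&(abs(W[...,0]-525)<70)&(abs(W[...,1]-yc)<90)&(d>0)
        if m.sum()>30: print(z,m.sum(),W[m].min(0).round(),W[m].max(0).round())
E
python3 - <<'E'
from h import *
im,d,W,s=wsnap('w6'); print(s['wrist_force'])
prof(W,d)
E
```

```text
[ 0.21346718 -0.13114136 -4.62511691]
-4 8794 [ 455. -290.   -4.] [ 595. -110.    3.]
20 291 [ 455. -254.   20.] [ 572. -185.   28.]
28 1789 [ 455. -229.   28.] [ 572. -186.   36.]
36 137 [ 460. -214.   36.] [ 569. -189.   44.]
44 148 [ 538. -213.   44.] [ 569. -191.   52.]
52 61 [ 551. -198.   52.] [ 569. -193.   60.]
60 70 [ 502. -245.   60.] [ 570. -196.   68.]
68 257 [ 477. -217.   68.] [ 572. -198.   76.]
76 1149 [ 476. -241.   76.] [ 572. -200.   84.]
84 758 [ 477. -237.   84.] [ 570. -203.   92.]
92 93 [ 551. -211.   92.] [ 570. -204.  100.]
100 96 [ 551. -212.  100.] [ 571. -207.  108.]
108 151 [ 504. -263.  108.] [ 571. -209.  116.]
116 1057 [ 477. -286.  116.] [ 571. -211.  124.]
124 2133 [ 478. -275.  124.] [ 572. -214.  132.]
132 1059 [ 478. -252.  132.] [ 571. -216.  140.]
140 154 [ 552. -223.  140.] [ 571. -218.  148.]
148 171 [ 552. -227.  148.] [ 571. -221.  156.]
156 193 [ 549. -230.  156.] [ 574. -219.  164.]
164 325 [ 541. -280.  164.] [ 581. -218.  172.]
172 1026 [ 539. -278.  172.] [ 583. -218.  180.]
```

View pics/w6.png

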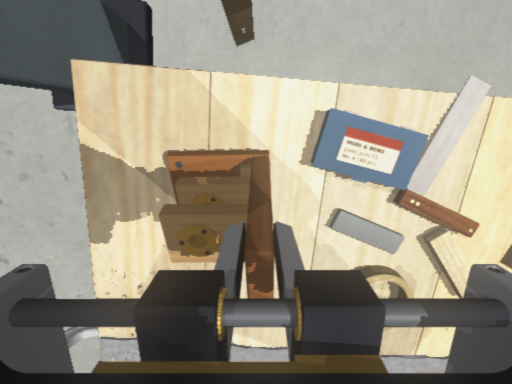

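{"fn": "arm_command", "kwargs": {"steps": [[0, [0, -0.4, 0.1], 0], [0, [0, -0.5, 0.1], 0], [0, [0, -0.5, 0], 0], [0, [0, -0.5, 0], 0], [0, [0, -0.5, 0], 0]]}}

```text
clock: 9.67
eef_pos: [560.9, -205.1, 120.7]
eef_rot: [-3.141, 0.001, 0.081]
wrist_force: [0.1, -0.7, -3.8]
finger_gap: 20.5
```

Run:
```python
from h import *
im,d,W,s=wsnap('w7'); print(s['wrist_force'])
prof(W,d)
```

```text
[ 0.07922067 -0.72647048 -3.75157799]
-4 7896 [ 455. -275.   -4.] [ 595. -110.    3.]
12 133 [ 455. -249.   14.] [ 566. -177.   20.]
20 1281 [ 455. -243.   20.] [ 570. -177.   28.]
28 414 [ 455. -205.   28.] [ 567. -179.   36.]
36 131 [ 536. -204.   36.] [ 567. -180.   44.]
44 49 [ 548. -187.   44.] [ 567. -182.   52.]
52 50 [ 549. -188.   52.] [ 567. -183.   60.]
60 133 [ 475. -207.   60.] [ 568. -185.   68.]
68 298 [ 475. -227.   68.] [ 570. -186.   76.]
76 1380 [ 475. -227.   76.] [ 568. -187.   84.]
84 63 [ 549. -193.   84.] [ 568. -189.   92.]
92 82 [ 549. -197.   92.] [ 568. -190.  100.]
100 82 [ 549. -197.  100.] [ 568. -192.  108.]
108 216 [ 476. -247.  108.] [ 568. -193.  116.]
116 1007 [ 475. -267.  116.] [ 571. -195.  124.]
124 2657 [ 476. -258.  124.] [ 569. -196.  132.]
132 128 [ 510. -228.  132.] [ 569. -198.  140.]
140 132 [ 550. -205.  140.] [ 569. -199.  148.]
148 150 [ 550. -205.  148.] [ 569. -200.  156.]
156 197 [ 544. -208.  156.] [ 573. -195.  164.]
164 341 [ 537. -210.  164.] [ 580. -194.  172.]
172 1240 [ 537. -252.  172.] [ 581. -194.  180.]
```

{"fn": "arm_command", "kwargs": {"steps": [[0, [0, -0.5, 0], 0], [0, [0, -0.5, 0], 0], [0, [0, -0.4, 0], 0], [0, [0, 0, 0], 0]]}}

```text
clock: 10.05
eef_pos: [560.1, -191.1, 121.2]
eef_rot: [-3.141, 0.0, 0.082]
wrist_force: [0.9, 0.2, -4.6]
finger_gap: 20.4
```

Run:
```python
from h import *
im,d,W,s=wsnap('w8'); print(s['wrist_force'])
prof(W,d,[12,20,28,44,92,116,124,148])
```

```text
[ 0.87869401  0.22629185 -4.60179015]
12 170 [ 456. -240.   12.] [ 577. -166.   20.]
20 1503 [ 455. -235.   20.] [ 578. -167.   28.]
28 92 [ 478. -187.   28.] [ 567. -169.   36.]
44 45 [ 549. -175.   44.] [ 567. -171.   52.]
92 75 [ 549. -183.   92.] [ 568. -178.  100.]
116 870 [ 476. -253.  116.] [ 572. -182.  124.]
124 2505 [ 476. -247.  124.] [ 571. -183.  132.]
148 143 [ 549. -216.  148.] [ 573. -187.  156.]
```

{"fn": "arm_command", "kwargs": {"steps": [[0.3, [0, 0, 0], 0], [0.35, [0, 0, 0], 0], [0.4, [0, 0, 0], 0], [0.45, [0, 0, 0], 0], [0.5, [0, 0, 0], 0]]}}

```text
clock: 10.52
eef_pos: [560.2, -192.0, 121.4]
eef_rot: [3.141, -0.0, 0.081]
wrist_force: [0.2, -0.3, 0.0]
finger_gap: 45.2
```

Run:
```python
from h import *
im,d,W,s=wsnap('w9'); print(s['wrist_force'])
prof(W,d)
```

```text
[ 0.18600871 -0.29574969  0.04746311]
-4 6648 [ 455. -288.   -4.] [ 595. -110.    3.]
4 93 [ 456. -184.    5.] [ 567. -165.   12.]
12 936 [ 455. -222.   12.] [ 567. -165.   20.]
20 317 [ 456. -213.   20.] [ 567. -166.   28.]
28 70 [ 536. -185.   28.] [ 567. -166.   36.]
44 31 [ 549. -171.   44.] [ 567. -167.   52.]
52 75 [ 476. -190.   52.] [ 567. -168.   60.]
60 176 [ 476. -191.   60.] [ 568. -168.   68.]
68 931 [ 475. -240.   68.] [ 568. -168.   76.]
76 43 [ 506. -196.   76.] [ 568. -169.   84.]
84 42 [ 549. -174.   84.] [ 567. -169.   92.]
92 54 [ 549. -174.   92.] [ 568. -169.  100.]
100 77 [ 477. -224.  100.] [ 568. -170.  108.]
108 347 [ 476. -224.  108.] [ 568. -170.  116.]
116 3059 [ 476. -249.  116.] [ 568. -171.  124.]
124 736 [ 477. -232.  124.] [ 569. -171.  132.]
132 77 [ 549. -178.  132.] [ 568. -171.  140.]
140 97 [ 549. -177.  140.] [ 569. -172.  148.]
148 99 [ 550. -177.  148.] [ 569. -172.  156.]
156 156 [ 532. -194.  156.] [ 585. -173.  164.]
164 504 [ 524. -241.  164.] [ 592. -173.  172.]
172 2397 [ 524. -240.  172.] [ 593. -174.  180.]
```

View pics/w9.png

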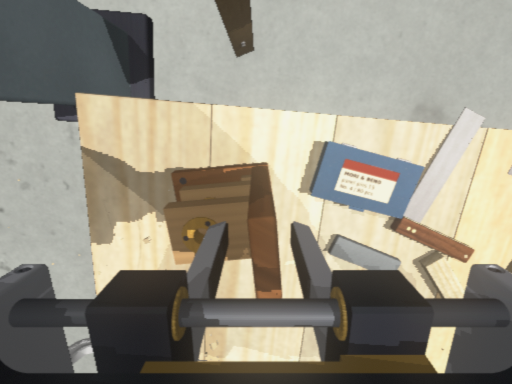

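{"fn": "arm_command", "kwargs": {"steps": [[0.5, [0, 0, -1], 0], [0.5, [0, 0, -3], 0], [0.5, [0, 0, -3], 0], [0.5, [0, 0, -3], 0], [0.5, [0, 0, -3], 0]]}}

```text
clock: 10.98
eef_pos: [559.9, -191.8, 253.6]
eef_rot: [3.141, -0.001, 0.081]
wrist_force: [-0.7, -0.5, -0.0]
finger_gap: 46.8
```

Run:
```python
from h import *
im,d,W,s=wsnap('w10'); print(s['wrist_force'])
prof(W,d)
snap('side','s10'); snap('top','t10')
im=cv2.imread('pics/s10.png')[60:260,200:420]; cv2.imwrite('pics/s10c.png',cv2.resize(im,None,fx=2.5,fy=2.5))
```

```text
[-0.70066499 -0.46462424 -0.03490415]
-4 3853 [ 455. -290.   -4.] [ 595. -110.    4.]
4 43 [ 460. -284.    4.] [ 565. -165.   12.]
12 443 [ 455. -204.   13.] [ 565. -166.   20.]
60 52 [ 475. -187.   60.] [ 566. -165.   68.]
68 254 [ 475. -226.   68.] [ 564. -165.   76.]
100 42 [ 475. -218.  100.] [ 565. -165.  108.]
108 90 [ 475. -218.  108.] [ 566. -165.  116.]
116 1955 [ 475. -242.  116.] [ 565. -165.  124.]
124 126 [ 493. -226.  124.] [ 566. -165.  131.]
164 427 [ 548. -235.  165.] [ 578. -165.  172.]
172 533 [ 549. -234.  172.] [ 576. -167.  174.]
```

View pics/s10c.png

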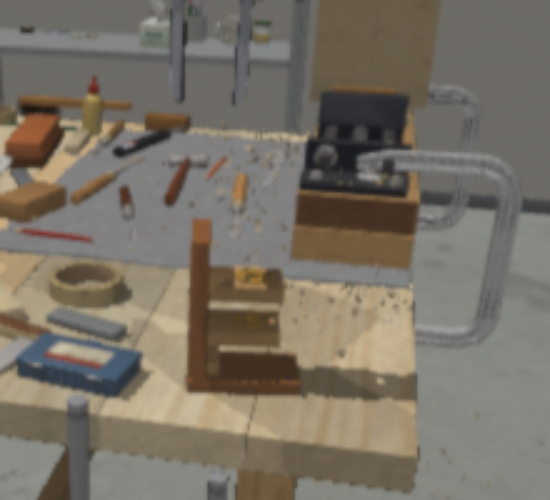

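View pics/w10.png

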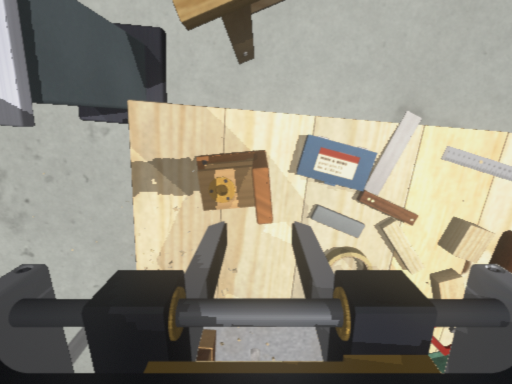

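{"fn": "arm_command", "kwargs": {"steps": [[0.6, [0.49, -3.65, -0.2], 0], [0.6, [0.49, -3.65, -0.2], 0], [0.6, [0.49, -3.65, 0], 0], [0.6, [0.49, -3.65, 0], 0], [0.6, [0.49, -3.65, 0], 0]]}}

```text
clock: 11.55
eef_pos: [569.2, -6.3, 254.3]
eef_rot: [-3.141, 0.001, 0.081]
wrist_force: [1.9, 0.1, 0.0]
finger_gap: 56.6
```

{"fn": "arm_command", "kwargs": {"steps": [[0.6, [0.49, -3.65, 0], 0], [0.6, [0.49, -3.65, 0], 0], [0.6, [0.49, -3.65, 0], 0], [0.6, [0.49, -3.65, 0], 0], [0.6, [0.49, -3.65, 0], 0]]}}

```text
clock: 11.97
eef_pos: [578.8, 177.7, 254.3]
eef_rot: [3.141, 0.002, 0.081]
wrist_force: [1.0, 0.2, 0.3]
finger_gap: 56.4
```

{"fn": "arm_command", "kwargs": {"steps": [[0.6, [0, 0, 0], 0], [0.6, [0, 0, 0], 0]]}}

```text
clock: 12.13
eef_pos: [578.8, 177.4, 253.9]
eef_rot: [3.141, 0.002, 0.084]
wrist_force: [-0.8, -0.3, -0.3]
finger_gap: 56.6
```

Run:
```python
from h import *
im,d,W,s=wsnap('w11'); print(s['eef_pos'],s['eef_rot'])
def st(W,d,n):
  for lo in range(40,200,12):
    m=(W[...,2]>lo)&(W[...,2]<lo+12)&(d>0)&(np.hypot(W[...,0]-579,W[...,1]-177)<35)
    if m.sum()>4: print(n,lo,m.sum(),W[m].mean(0).round(1),W[m].min(0).round(1),W[m].max(0).round(1))
st(W,d,'w')
d=np.load('pics/t10.npy'); st(cloud('top',d),d,'t')
d=np.load('pics/s10.npy'); st(cloud('side',d),d,'s')
```

```text
[578.84280912 177.38477212 253.86489977] [3.14121441e+00 2.06513936e-03 8.37560172e-02]
w 40 332 [575.3 181.4  51. ] [545.1 145.7  41.1] [608.2 209.2  52. ]
w 52 676 [575.3 178.1  52.9] [544.1 144.4  52. ] [608.1 208.2  63.8]
w 64 13 [575.9 181.2  70.2] [569.7 177.4  64.7] [581.8 182.4  74.9]
w 76 12 [575.2 180.7  81.4] [569.8 177.7  77.9] [581.8 182.3  87.4]
w 88 15 [576.1 181.2  93.3] [570.2 178.5  88.6] [581.7 182.4  98.4]
w 100 14 [575.8 181.1 105.5] [570.3 178.7 101. ] [581.5 182.5 110.4]
w 112 17 [576.2 181.3 117.2] [570.6 177.7 112. ] [583.  182.5 123.6]
w 124 23 [576.  180.8 129.6] [569.6 177.  124.4] [582.9 182.7 135.8]
w 136 21 [576.5 180.9 141.8] [569.9 177.7 136. ] [582.7 182.4 147.1]
w 148 25 [575.9 180.8 153.9] [570.1 178.  148.2] [582.5 182.4 159.2]
w 160 25 [576.4 181.1 165.9] [570.4 178.3 160.4] [582.4 182.4 171.5]
w 172 30 [576.  181.  178.2] [569.7 176.5 172.4] [583.5 182.5 183.2]
w 184 120 [576.4 176.2 187.2] [569.9 169.8 184.2] [582.5 182.8 189.7]
t 40 84 [574.3 170.6  50.4] [545.5 146.7  40.1] [607.  205.3  52. ]
t 52 172 [575.6 173.2  54.3] [545.2 146.4  52. ] 
[... 485 characters left out ...]
184.2  76. ]
s 76 42 [575.5 180.6  82. ] [570.2 174.   76.1] [582.1 184.1  88. ]
s 88 47 [575.3 180.6  94. ] [570.6 173.4  88.2] [581.8 184.8 100. ]
s 100 47 [576.2 181.  106.7] [570.7 174.  100. ] [584.1 183.6 111.9]
s 112 41 [576.4 181.  118.3] [570.6 177.1 113.4] [583.1 183.5 124. ]
s 124 46 [575.8 181.  129.7] [570.5 176.6 124.2] [582.5 183.5 135.7]
s 136 49 [575.6 181.2 142. ] [570.3 175.6 136.1] [582.1 183.9 147.9]
s 148 51 [575.6 180.7 154.2] [570.3 175.3 148. ] [584.3 184.4 160. ]
s 160 56 [576.  180.4 165.9] [570.3 173.1 160.2] [583.5 183.7 171.7]
s 172 53 [575.6 180.7 177.8] [570.4 172.  172.3] [582.6 184.1 183.9]
s 184 45 [576.6 178.5 187.4] [570.9 169.1 184.2] [583.3 184.1 190. ]
```

View pics/w11.png

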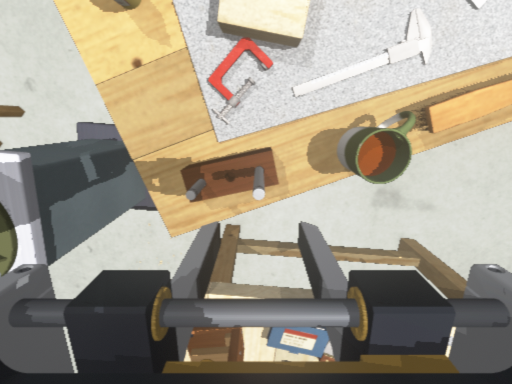

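{"fn": "arm_command", "kwargs": {"steps": [[0.6, [-0.26, 0.12, 2], 0], [0.6, [0, 0, 2.5], 0], [0.6, [0, 0, 2.5], 0], [0.6, [0, 0, 2], 0], [0.6, [0, 0, 1.8], 0]]}}

```text
clock: 12.6
eef_pos: [576.5, 172.7, 145.4]
eef_rot: [3.141, 0.001, 0.079]
wrist_force: [-0.3, -0.6, 0.0]
finger_gap: 56.5
```

{"fn": "arm_command", "kwargs": {"steps": [[0, [0, 0, 0], 0], [0, [0, 0, 0], 0], [0, [0, 0, 0], 0], [0, [0, 0, 0], 0], [0, [0, 0, 0], 0]], "force": 20}}

```text
clock: 13.02
eef_pos: [577.4, 174.4, 148.4]
eef_rot: [-3.141, -0.002, 0.081]
wrist_force: [-0.4, -0.4, 0.3]
finger_gap: 26.8
```

{"fn": "arm_command", "kwargs": {"steps": [[0, [0, 0, 0], 0], [0, [0, 0, 0], 0], [0, [0, 0, 0], 0]], "force": 40}}

```text
clock: 13.27
eef_pos: [577.1, 174.6, 147.5]
eef_rot: [-3.142, -0.001, 0.081]
wrist_force: [-0.2, 0.3, 2.4]
finger_gap: 6.2
```

Run:
```python
from h import *
im,d,W,s=wsnap('w12'); print(s['eef_pos'],s['finger_gap'],s['wrist_force'])
snap('side','s12')
im=cv2.imread('pics/s12.png')[130:330,150:370]; cv2.imwrite('pics/s12c.png',cv2.resize(im,None,fx=2.5,fy=2.5))
```

```text
[577.06569343 174.5838204  147.50338355] 6.208553375797303 [-0.20456758  0.2766449   2.4292599 ]
```

View pics/s12c.png

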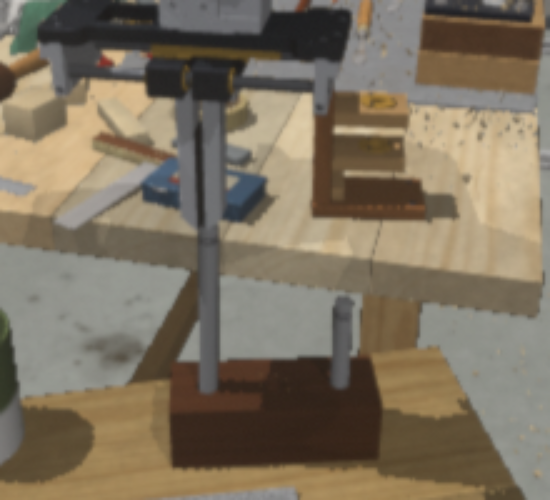

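View pics/w12.png

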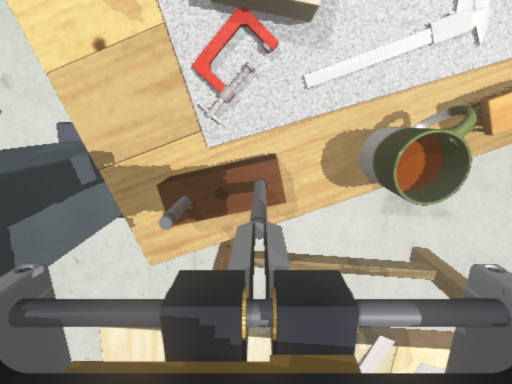

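Run:
```python
from h import *
s=manip.read_state()
d=np.load('pics/w12.npy'); R=Ro.from_euler('xyz',s['eef_rot']).as_matrix(); W=cloud('wrist',d)@R.T+s['eef_pos']
D=np.load('pics/s12.npy'); S=cloud('side',D)
for n,W,d in (('w',W,d),('s',S,D)):
  for lo in range(64,230,10):
    m=(W[...,2]>lo)&(W[...,2]<lo+10)&(d>0)&(np.hypot(W[...,0]-579,W[...,1]-177)<35)
    if m.sum()>4: print(n,lo,m.sum(),np.median(W[m],0).round(1),W[m].min(0).round(1),W[m].max(0).round(1))
im=cv2.imread('pics/w12.png')[160:310,200:320]; cv2.imwrite('pics/w12c.png',cv2.resize(im,None,fx=4,fy=4))
im=cv2.imread('pics/s12.png')[150:240,210:260]; cv2.imwrite('pics/s12d.png',cv2.resize(im,None,fx=6,fy=6))
```

```text
w 64 25 [575.7 181.3  68.9] [569.2 177.4  64.3] [581.7 182.3  73.8]
w 74 24 [575.7 181.4  79.3] [569.3 177.6  74.9] [581.5 182.4  83.6]
w 84 28 [575.7 181.5  89.5] [569.5 177.5  84.3] [582.5 182.6  93.9]
w 94 34 [575.2 181.2  99.1] [569.6 177.4  94.5] [582.4 182.8 103.6]
w 104 35 [575.7 181.5 109.2] [568.9 177.2 104.4] [582.1 182.4 113.8]
w 114 39 [574.7 181.3 119. ] [569.1 177.6 114.2] [581.9 182.4 124. ]
w 124 45 [575.6 181.4 129.6] [568.6 177.  124.2] [581.7 182.7 133.4]
w 134 51 [574.7 181.2 139.7] [568.7 177.  134.4] [581.4 182.9 143.9]
w 144 55 [574.8 181.5 149.9] [568.4 177.3 144.4] [581.2 182.6 153.7]
w 154 62 [574.8 181.1 159. ] [568.5 176.9 154.4] [581.9 182.7 163.9]
w 164 75 [574.9 181.4 169.4] [568.2 176.8 164. ] [581.6 182.5 174. ]
w 174 66 [574.9 181.7 178.5] [569.  179.1 174.4] [580.5 182.7 183.9]
w 184 247 [575.7 178.3 187.8] [564.4 166.3 184.3] [586.  184.4 194. ]
w 194 198 [579.  183.1 199.1] [560.  181.2 194.1] [590.5 184.9 204. ]
w 204 254 [571.8 183.  209.6] [560.  181.2 204. ] [590.6 185.2 214. ]
w 214 297 [578.7 183.  219.4] [560. 179. 214.] [590.5 185.2 224. ]
[... 542 characters left out ...]
 133.8]
s 134 44 [572.5 180.9 139.4] [567.5 174.1 134.4] [581.5 183.5 144. ]
s 144 42 [573.  180.9 148.6] [567.3 172.5 144.2] [580.9 184.2 153.4]
s 154 45 [571.7 181.1 158.5] [567.2 173.8 154.1] [580.6 184.1 163.9]
s 164 49 [572.  181.3 169.4] [566.8 173.1 164.1] [580.1 184.  173.8]
s 174 44 [571.7 181.5 178.6] [566.3 173.1 174.1] [579.7 184.3 183.7]
s 184 55 [575.  181.9 188.7] [566.5 170.  184.2] [584.5 185.3 193.9]
s 194 85 [574.6 183.4 200.1] [562.2 166.3 194.9] [588.7 186.3 203.9]
s 204 104 [574.1 183.3 209. ] [562.2 165.3 204.2] [588.9 186.1 213.9]
s 214 105 [574.4 183.3 219. ] [562.4 166.4 214.1] [588.6 185.8 223.7]
s 224 109 [573.7 183.1 229.3] [561.9 165.  224.3] [589.6 186.3 233.9]
```

View pics/w12c.png

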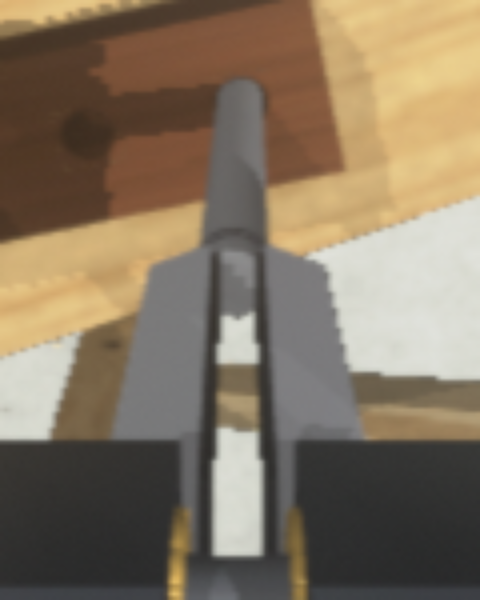

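View pics/s12d.png

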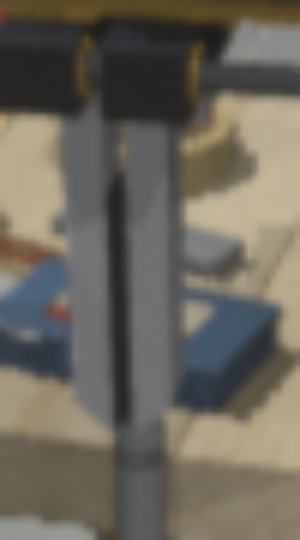

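Run:
```python
from h import *
print(manip.tcp_to_grasp,[a for a in dir(manip) if a[0]!='_'])
for f in ('w1','w10','w11','w12'):
    d=np.load(f'pics/{f}.npy'); T=cloud('wrist',d)
    m=(d>0)&(T[...,2]<5)&(T[...,2]>-75)&(abs(T[...,1])<25)&(abs(T[...,0])<65)
    print(f,m.sum(),T[m].min(0).round(1),T[m].max(0).round(1))
    for z in range(-75,5,10):
        k=m&(T[...,2]>z)&(T[...,2]<z+10); print(z,k.sum(),end='; ')
    print()
D=np.load('pics/s10.npy'); S=cloud('side',D)
m=(D>0)&(S[...,2]>200)&(S[...,2]<400)&(np.hypot(S[...,0]-560,S[...,1]+192)<65); print(S[m].min(0),S[m].max(0))
```

```text
18.8 ['Unreachable', 'calibration', 'camera', 'read_state', 'sign_off', 'tcp_to_grasp']
w1 1478 [-60.3  -9.8 -75. ] [ 58.1   8.8 -39. ]
-75 531; -65 447; -55 375; -45 125; -35 0; -25 0; -15 0; -5 0; 
w10 1104 [-36.4  -9.7 -75. ] [ 34.2   8.9 -39.7]
-75 397; -65 341; -55 279; -45 87; -35 0; -25 0; -15 0; -5 0; 
w11 1182 [-41.6  -9.9 -75. ] [ 39.2   8.6 -39.1]
-75 438; -65 354; -55 296; -45 94; -35 0; -25 0; -15 0; -5 0; 
w12 1205 [-16.5  -9.8 -75. ] [14.2  8.   4.9]
-75 285; -65 239; -55 186; -45 233; -35 74; -25 74; -15 63; -5 51; 
[ 513.52974809 -204.48296323  302.18293601] [ 603.03625411 -173.24522904  399.75368922]
```

{"fn": "arm_command", "kwargs": {"steps": [[0.5, [0, 0, -0.5], 0], [0.5, [0, 0, 0], 0], [0.5, [0, 0, 0], 0], [0.5, [-0.1, 0, 0], 0], [0.5, [0, -0.1, 0], 0]]}}

```text
clock: 13.78
eef_pos: [575.7, 175.3, 152.0]
eef_rot: [3.141, 0.0, 0.081]
wrist_force: [0.4, 0.2, 0.5]
finger_gap: 30.7
```

Run:
```python
from h import *
im,d,W,s=wsnap('w13'); print(s['eef_pos'],s['finger_gap'],s['wrist_force'])
for lo in range(64,200,12):
    m=(W[...,2]>lo)&(W[...,2]<lo+12)&(d>0)&(np.hypot(W[...,0]-576,W[...,1]-177)<14)
    if m.sum()>4: print(lo,m.sum(),W[m].mean(0).round(1),W[m].min(0).round(1),W[m].max(0).round(1))
im=cv2.imread('pics/w13.png')[160:310,200:320]; cv2.imwrite('pics/w13c.png',cv2.resize(im,None,fx=4,fy=4))
```

```text
[575.66839484 175.32799939 151.99979704] 30.74933304189905 [0.42467316 0.15479802 0.54773925]
64 27 [575.4 181.   69.8] [568.7 177.3  64.2] [581.5 182.5  75.4]
76 33 [575.  180.8  82.3] [568.8 177.8  76.2] [581.3 182.4  88. ]
88 37 [574.6 181.   94.5] [568.  177.2  88.2] [581.  182.7  99.8]
100 38 [574.5 180.8 106.6] [568.2 177.8 100.5] [580.8 182.5 111.6]
112 44 [574.2 180.9 118.1] [567.6 177.1 112.2] [580.6 182.6 123.9]
124 52 [574.3 180.9 130.1] [567.8 177.9 124.1] [580.3 182.4 136. ]
136 60 [573.8 180.9 142.4] [567.2 177.1 136.2] [580.1 182.7 148. ]
148 67 [573.1 180.8 154.4] [566.8 177.1 148. ] [579.8 182.3 159.8]
160 79 [573.3 180.7 166.3] [566.5 177.1 160.1] [579.6 182.4 172. ]
172 94 [572.9 180.9 178.4] [566.2 176.9 172. ] [579.3 183.  183.9]
184 271 [573.3 176.  187.2] [566.4 168.6 184.1] [589.9 182.6 195.7]
196 7 [589.7 178.2 203.7] [589.4 176.3 202.7] [589.9 180.6 204.3]
```

View pics/w13c.png

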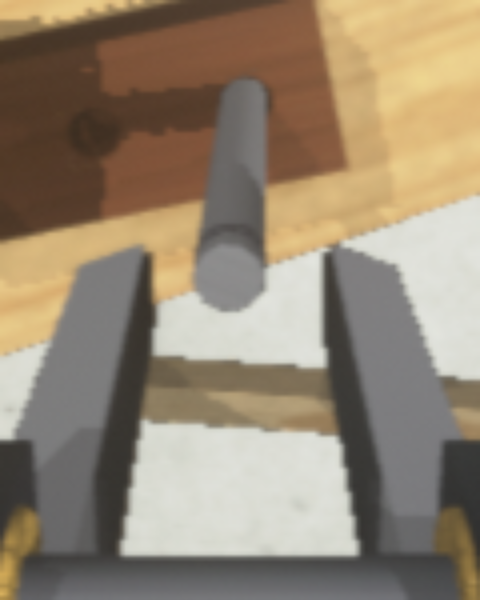

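{"fn": "arm_command", "kwargs": {"steps": [[0.5, [0, 0, 2], 0], [0.5, [0, 0, 1.6], 0], [0.5, [0, 0, 1], 0], [0.5, [0, 0, 0], 0]]}}

```text
clock: 14.17
eef_pos: [574.8, 175.2, 103.9]
eef_rot: [3.141, 0.004, 0.081]
wrist_force: [-0.5, -0.2, 0.3]
finger_gap: 47.1
```

{"fn": "arm_command", "kwargs": {"steps": [[0, [0, 0, 0], 0], [0, [0, 0, 0], 0], [0, [0, 0, 0], 0], [0, [0, 0, 0], 0], [0, [0, 0, 0], 0]], "force": 30}}

```text
clock: 14.58
eef_pos: [576.1, 175.5, 106.7]
eef_rot: [-3.141, -0.001, 0.081]
wrist_force: [0.5, -0.1, -0.3]
finger_gap: 17.2
```

{"fn": "arm_command", "kwargs": {"steps": [[0, [0, 0, 0], 0], [0, [0, 0, 0], 0], [0, [0, 0, 0], 0]]}}

```text
clock: 14.83
eef_pos: [576.4, 175.5, 106.6]
eef_rot: [-3.141, -0.001, 0.081]
wrist_force: [2.1, -0.2, 2.5]
finger_gap: 13.5
```

{"fn": "arm_command", "kwargs": {"steps": [[0, [0, 0, -0.5], 0], [0, [0, 0, -1], 0], [0, [0, 0, -1], 0], [0, [0, 0, -1], 0], [0, [0, 0, -1.5], 0]]}}

```text
clock: 15.25
eef_pos: [575.1, 175.4, 156.8]
eef_rot: [3.141, 0.002, 0.081]
wrist_force: [0.2, -0.1, -1.3]
finger_gap: 13.4
```

{"fn": "arm_command", "kwargs": {"steps": [[0, [0, 0, -2], 0], [0, [0, 0, -2.5], 0], [0, [0, 0, -3], 0], [0, [0, 0, -2.5], 0], [0, [0, 0, 0], 0]]}}

```text
clock: 15.67
eef_pos: [576.6, 175.8, 262.8]
eef_rot: [-3.14, -0.007, 0.081]
wrist_force: [-0.3, -0.2, -0.2]
finger_gap: 13.8
```

```bash
cat >> h.py <<'E'
def rodfit(f,show=True):
    "gripped rod: edges per slice in tool coords from wrist depth"
    s=manip.read_state(); im,d=snap('wrist',f); T=cloud('wrist',d); out=[]
    for z in np.arange(-35,110,8.):
        m=(d>0)&(T[...,2]>z)&(T[...,2]<z+8)&(abs(T[...,0])<22)&(abs(T[...,1])<25)
        if m.sum()>6:
            q=T[m]; out.append((z+4,(q[:,0].min()+q[:,0].max())/2,q[:,1].min(),m.sum()))
    out=np.array(out); 
    if show: print(s['clock'],s['eef_pos'],s['eef_rot'],s['finger_gap'],s['wrist_force']); print(out.round(1))
    return out,im,d,T,s
E
python3 - <<'E'
from h import *
rodfit('w15'); snap('side','s15')
im=cv2.imread('pics/s15.png')[60:330,130:370]; cv2.imwrite('pics/s15c.png',cv2.resize(im,None,fx=2,fy=2))
E
```

```text
15.6667 [576.61378328 175.77454903 262.81776884] [-3.14029435 -0.00723154  0.08117753] 13.757029848004402 [-0.26762681 -0.18417831 -0.21430511]
[[-31.   -1.3  -7.2  68. ]
 [-23.   -1.2  -7.   62. ]
 [-15.   -0.9  -7.3  54. ]
 [ -7.   -1.3  -7.2  48. ]
 [  1.   -1.3  -6.9  40. ]
 [  9.   -0.9  -7.1  40. ]
 [ 17.   -0.9  -7.1  39. ]
 [ 25.   -1.4  -7.   31. ]
 [ 33.   -1.4  -7.   31. ]
 [ 41.   -0.9  -6.9  25. ]
 [ 49.   -0.9  -7.1  27. ]
 [ 57.   -0.9  -7.2  27. ]
 [ 65.   -1.5  -7.   18. ]
 [ 73.   -1.5  -7.   22. ]
 [ 81.   -1.5  -7.2  18. ]
 [ 89.   -1.   -6.8  12. ]]
```

View pics/w15.png

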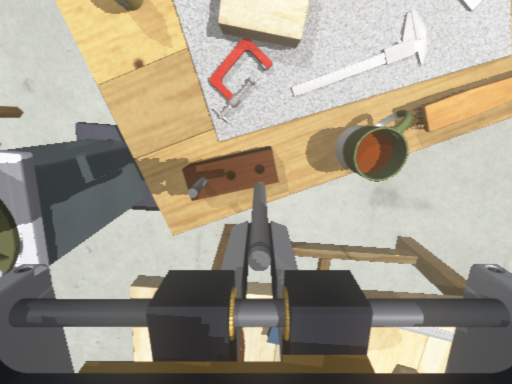

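View pics/s15c.png

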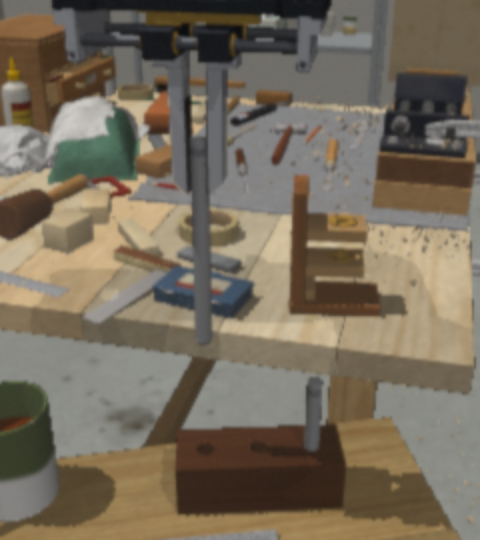

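Run:
```python
from h import *
im=cv2.imread('pics/w10.png'); d=np.load('pics/w10.npy')
cv2.imwrite('pics/w10c.png',cv2.resize(im[140:235,185:285],None,fx=6,fy=6,interpolation=cv2.INTER_CUBIC))
T=cloud('wrist',d); pos=np.array([559.9,-191.8,253.6]); R=Ro.from_euler('xyz',[3.141,-.001,.081]).as_matrix(); W=T@R.T+pos
m=(W[...,2]>160)&(W[...,2]<178)&(abs(W[...,0]-560)<18)&(W[...,1]<-155)&(W[...,1]>-245)
r=cv2.minAreaRect(W[m][:,:2].astype(np.float32)); print(m.sum(),r,cv2.boxPoints(r))
D=np.load('pics/t10.npy');W=cloud('top',D)
m=(W[...,2]>160)&(W[...,2]<180)&(abs(W[...,0]-560)<30)&(abs(W[...,1]+200)<60)
r=cv2.minAreaRect(W[m][:,:2].astype(np.float32)); print(m.sum(),r,cv2.boxPoints(r))
```

```text
971 ((562.9017944335938, -200.2898712158203), (19.931297302246094, 69.07240295410156), 9.75546646118164) [[ 547.22833 -167.94168]
 [ 558.9322  -236.01529]
 [ 578.57526 -232.63806]
 [ 566.8714  -164.56445]]
9 ((559.2742309570312, -197.75808715820312), (5.658227443695068, 12.279111862182617), 68.98265075683594) [[ 552.5285  -198.19704]
 [ 563.99066 -202.60094]
 [ 566.01996 -197.31914]
 [ 554.5578  -192.91524]]
```

View pics/w10c.png

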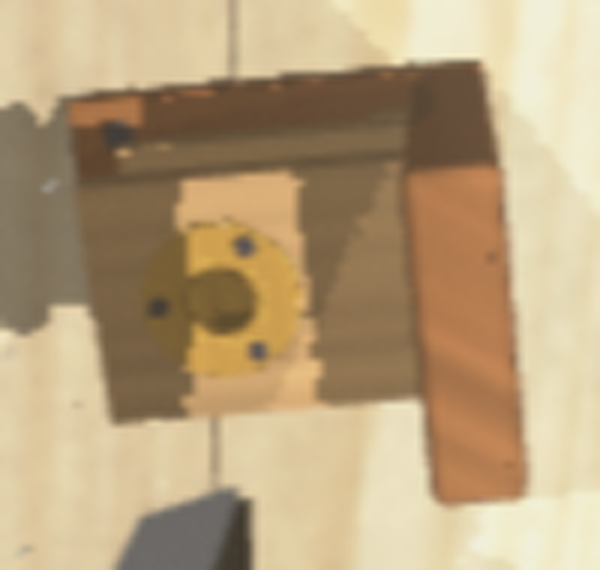

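```bash
cat >> h.py <<'E'
def wray(u,v,z,pos,rot):
    c=manip.calibration('wrist'); T=c['tool_from_camera']; R=Ro.from_euler('xyz',rot).as_matrix()
    r=R@T[:3,:3]@np.array([(u-c['cx'])/c['fx'],(v-c['cy'])/c['fy'],1]); o=R@T[:3,3]+pos
    return o+r*(z-o[2])/r[2]
E
python3 - <<'E'
from h import *
print(wray(222,189.7,123,np.array([559.9,-191.8,253.6]),[3.141,-.001,.081]))
E
```

```text
[ 510.11870083 -209.87440463  123.        ]
```

{"fn": "arm_command", "kwargs": {"steps": [[0, [-1, 2.5, 0], 0], [0, [-1.4, 3.2, 0], 0], [0, [-1.4, 3.5, 0], 0], [0, [-1.4, 3.5, 0], 0], [0, [-1.4, 3.5, 0], 0]]}}

```text
clock: 16.18
eef_pos: [521.5, 7.4, 254.8]
eef_rot: [-3.141, 0.003, 0.082]
wrist_force: [1.2, -0.9, -1.7]
finger_gap: 13.9
```

{"fn": "arm_command", "kwargs": {"steps": [[0, [-1.4, 3.5, 0], 0], [0, [-1.2, 3.5, 0], 0], [0, [-0.5, 3.5, 0], 0], [0, [0, 3.5, 0], 0], [0, [0, 3.2, 0], 0]]}}

```text
clock: 16.6
eef_pos: [505.0, -167.0, 255.1]
eef_rot: [-3.14, 0.002, 0.081]
wrist_force: [0.6, 0.5, -1.3]
finger_gap: 13.6
```

{"fn": "arm_command", "kwargs": {"steps": [[0, [0, 2.5, 0], 0], [0, [0, 1.0, 0], 0], [0, [0, 0, 0], 0], [0, [0, 0, 0], 0], [0, [0, 0, 0], 0]]}}

```text
clock: 17.02
eef_pos: [509.0, -198.8, 255.9]
eef_rot: [-3.141, 0.001, 0.082]
wrist_force: [0.4, 1.5, -1.6]
finger_gap: 13.2
```

Run:
```python
from h import *
rodfit('w16')
im=cv2.imread('pics/w16.png'); cv2.imwrite('pics/w16c.png',cv2.resize(im[120:270,180:320],None,fx=4,fy=4,interpolation=cv2.INTER_CUBIC))
```

```text
17.0167 [ 508.95405488 -198.83480984  255.86280521] [-3.14092238e+00  5.95342686e-04  8.20266491e-02] 13.207707496821202 [ 0.43783279  1.47222624 -1.55614857]
[[-31.   -1.3  -7.3  69. ]
 [-23.   -1.2  -7.3  62. ]
 [-15.   -0.9  -7.1  52. ]
 [ -7.   -1.3  -7.2  49. ]
 [  1.   -1.3  -7.1  43. ]
 [  9.   -0.9  -7.   40. ]
 [ 17.   -1.   -7.2  36. ]
 [ 25.   -1.4  -7.2  33. ]
 [ 33.   -1.4  -7.   28. ]
 [ 41.   -0.9  -6.8  27. ]
 [ 49.   -0.9  -6.9  26. ]
 [ 57.   -0.9  -6.9  27. ]
 [ 65.   -1.5  -6.8  19. ]
 [ 73.   -1.5  -7.   22. ]
 [ 81.   -1.5  -7.   19. ]
 [ 89.   -1.6  -6.7  10. ]]
```

View pics/w16c.png

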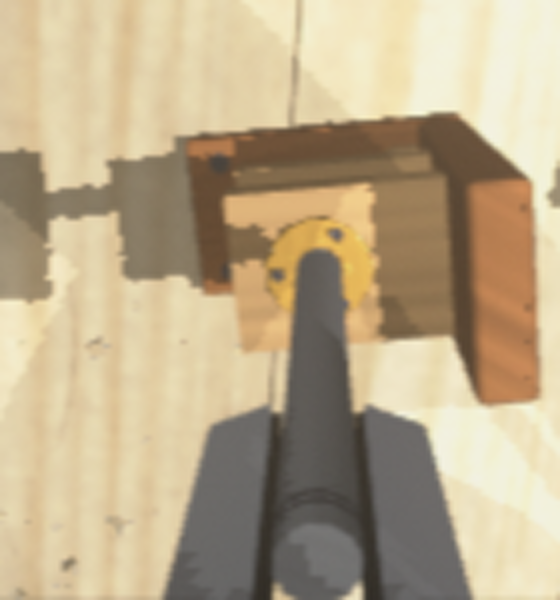

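```bash
cat >> h.py <<'E'
from scipy.optimize import least_squares
def flange(f,s,box,zf=123.):
    im=cv2.imread(f'pics/{f}.png'); h=cv2.cvtColor(im,cv2.COLOR_BGR2HSV)
    m=((h[...,0]>=17)&(h[...,0]<=27)&(h[...,1]>125)&(h[...,2]>80)).astype(np.uint8)
    x0,y0,x1,y1=box; k=np.zeros_like(m); k[y0:y1,x0:x1]=1; m*=k
    m=cv2.morphologyEx(m,cv2.MORPH_OPEN,np.ones((2,2),np.uint8))
    cv2.imwrite(f'pics/{f}_m.png',cv2.resize(m[y0:y1,x0:x1]*255,None,fx=6,fy=6,interpolation=cv2.INTER_NEAREST))
    c=max(cv2.findContours(m,cv2.RETR_EXTERNAL,cv2.CHAIN_APPROX_NONE)[0],key=cv2.contourArea)
    hull=cv2.convexHull(c)[:,0]; 
    C=c[:,0]; P=np.array([wray(u,v,zf,s['eef_pos'],s['eef_rot'])[:2] for u,v in C])
    r=least_squares(lambda p:np.hypot(P[:,0]-p[0],P[:,1]-p[1])-18.2,P.mean(0),loss='cauchy',f_scale=.6)
    res=np.hypot(*(P-r.x).T)-18.2; print('flange',r.x.round(2),'inl',(abs(res)<1).mean().round(2),len(C),'ext',P.min(0).round(1),P.max(0).round(1)); return r.x,P
E
python3 - <<'E'
from h import *
s=manip.read_state(); s['eef_pos']=np.array([508.95,-198.83,255.86]); 
flange('w16',s,(240,170,280,215))
T=[-1.3,0.1,94]; R=Ro.from_euler('xyz',s['eef_rot']).as_matrix(); print('tip',R@T+s['eef_pos'])
E
```

```text
flange [ 510.99 -211.07] inl 0.52 102 ext [ 492.4 -226. ] [ 529.6 -192.5]
tip [ 507.63756169 -199.00770994  161.86028763]
```

View pics/w16_m.png

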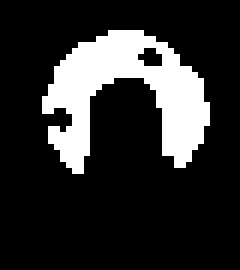

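{"fn": "arm_command", "kwargs": {"steps": [[0, [0.1, 0.6, 0], 0], [0, [0.12, 0.6, 0.5], 0], [0, [0, 0, 1], 0], [0, [0, 0, 0.7], 0], [0, [0, 0, 0], 0]]}}

```text
clock: 17.48
eef_pos: [511.5, -211.6, 231.7]
eef_rot: [-3.14, 0.003, 0.081]
wrist_force: [-0.3, -0.8, -1.8]
finger_gap: 13.6
```

{"fn": "arm_command", "kwargs": {"steps": [[0, [0, 0, 0], 0], [0, [0, 0, 0], 0]]}}

```text
clock: 17.65
eef_pos: [512.2, -211.9, 234.3]
eef_rot: [3.142, -0.0, 0.081]
wrist_force: [0.3, -0.8, -1.6]
finger_gap: 13.6
```

Run:
```python
from h import *
o,im,d,T,s=rodfit('w17',False); print(s['eef_pos'],s['eef_rot'],s['wrist_force'],np.median(o[:,1:3],0),o[-1])
flange('w17',s,(236,160,285,220))
R=Ro.from_euler('xyz',s['eef_rot']).as_matrix(); print('tip',R@[-1.3,0.1,94]+s['eef_pos'])
im=cv2.imread('pics/w17.png'); cv2.imwrite('pics/w17c.png',cv2.resize(im[140:240,205:315],None,fx=5,fy=5,interpolation=cv2.INTER_CUBIC))
snap('side','s17'); im=cv2.imread('pics/s17.png'); cv2.imwrite('pics/s17c.png',cv2.resize(im[100:230,240:340],None,fx=4,fy=4,interpolation=cv2.INTER_CUBIC))
```

```text
[ 512.24357084 -211.90238625  234.28202509] [ 3.14156773e+00 -1.15971575e-04  8.10587450e-02] [ 0.26806078 -0.77192372 -1.60639347] [-1.17040778 -7.03413287] [ 1.13000000e+02  9.46702427e-03 -2.42396206e+01  9.83000000e+02]
flange [ 510.91 -210.91] inl 0.57 101 ext [ 493.1 -227.2] [ 529.3 -192.4]
tip [ 510.96699161 -212.10877172  140.28187748]
```

View pics/w17c.png

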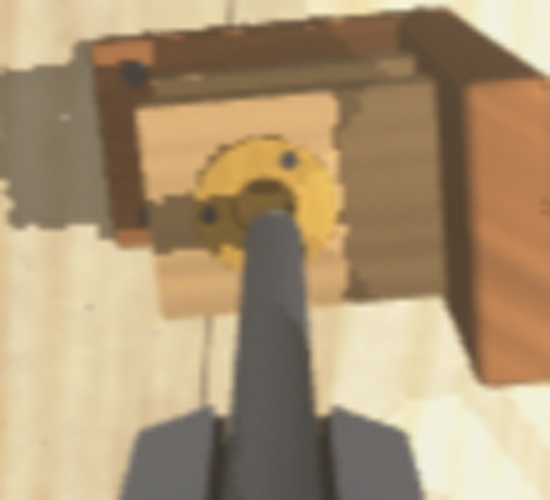

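View pics/s17c.png

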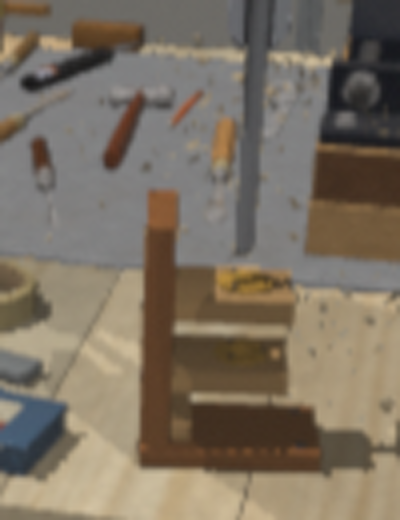

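Run:
```python
from h import *
s=manip.read_state()
for p in [(251.6,181),(264.2,181),(257.5,175.6),(244.2,181),(273,181),(258,167.4)]: print(p,wray(*p,123,s['eef_pos'],s['eef_rot']).round(1))
```

```text
(251.6, 181) [ 501.8 -210.2  123. ]
(264.2, 181) [ 517.8 -208.9  123. ]
(257.5, 175.6) [ 508.8 -202.6  123. ]
(244.2, 181) [ 492.5 -210.9  123. ]
(273, 181) [ 528.9 -208.   123. ]
(258, 167.4) [ 508.5 -192.1  123. ]
```

{"fn": "arm_command", "kwargs": {"steps": [[0, [-0.03, -0.11, 0], 0], [0, [0, 0, 0.5], 0], [0, [0, 0, 0.5], 0], [0, [0, 0, 0], 0], [0, [0, 0, 0], 0]]}}

```text
clock: 18.17
eef_pos: [511.7, -210.8, 223.7]
eef_rot: [-3.141, 0.001, 0.081]
wrist_force: [0.0, -0.4, -1.4]
finger_gap: 13.6
```

Run:
```python
from h import *
o,im,d,T,s=rodfit('w18',False); print(s['eef_pos'],s['eef_rot'],s['wrist_force'],np.median(o[:,1:3],0))
flange('w18',s,(236,160,285,220))
R=Ro.from_euler('xyz',s['eef_rot']).as_matrix(); print('tip',R@[-1.25,0.0,94.5]+s['eef_pos'])
im=cv2.imread('pics/w18.png'); cv2.imwrite('pics/w18c.png',cv2.resize(im[140:240,205:315],None,fx=5,fy=5,interpolation=cv2.INTER_CUBIC))
```

```text
[ 511.65285471 -210.84707667  223.68341463] [-3.14117995e+00  7.08873980e-04  8.09650638e-02] [ 0.00788443 -0.36753871 -1.37937048] [-1.2701095  -7.20288884]
flange [ 510.88 -211.05] inl 0.56 107 ext [ 493. -227.] [ 529.3 -192.9]
tip [ 510.33702651 -210.91471747  129.18433251]
```

View pics/w18c.png

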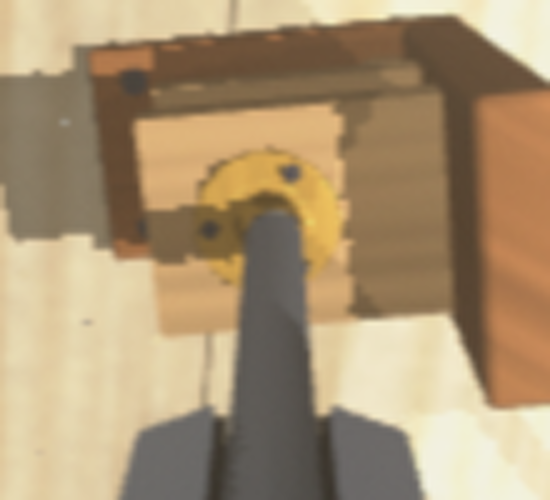

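{"fn": "arm_command", "kwargs": {"steps": [[0, [0, 0, 0.3], 0], [0, [0, 0, 0.3], 0], [0, [0, 0, 0.2], 0], [0, [0, 0, 0], 0]]}}

```text
clock: 18.55
eef_pos: [511.6, -210.8, 215.5]
eef_rot: [-3.141, 0.001, 0.081]
wrist_force: [-0.2, -0.0, -1.4]
finger_gap: 13.6
```

{"fn": "arm_command", "kwargs": {"steps": [[0, [0, 0, 0.2], 0], [0, [0, 0, 0.2], 0], [0, [0, 0, 0], 0]]}}

```text
clock: 18.8
eef_pos: [511.6, -210.8, 211.7]
eef_rot: [-3.141, 0.001, 0.081]
wrist_force: [-1.2, 0.5, -2.9]
finger_gap: 13.8
```

{"fn": "arm_command", "kwargs": {"steps": [[0, [0, 0, 0.3], 0], [0, [0, 0, 0.3], 0], [0, [0, 0, 0.3], 0], [0, [0, 0, 0], 0]]}}

```text
clock: 19.13
eef_pos: [511.5, -210.7, 202.3]
eef_rot: [-3.141, 0.001, 0.081]
wrist_force: [-1.7, 1.3, -3.3]
finger_gap: 13.5
```

Run:
```python
from h import *
o,im,d,T,s=rodfit('w19',False); print(s['eef_pos'],s['eef_rot'],s['wrist_force'],np.median(o[:,1:3],0))
im=cv2.imread('pics/w19.png'); cv2.imwrite('pics/w19c.png',cv2.resize(im[140:260,195:325],None,fx=5,fy=5,interpolation=cv2.INTER_CUBIC))
snap('side','s19'); im=cv2.imread('pics/s19.png'); cv2.imwrite('pics/s19c.png',cv2.resize(im[100:230,240:340],None,fx=4,fy=4,interpolation=cv2.INTER_CUBIC))
```

```text
[ 511.53438948 -210.73368814  202.25185483] [-3.14090542e+00  1.05635329e-03  8.10323293e-02] [-1.65573716  1.29514859 -3.25203727] [-1.36108045 -7.24934714]
```

View pics/w19c.png

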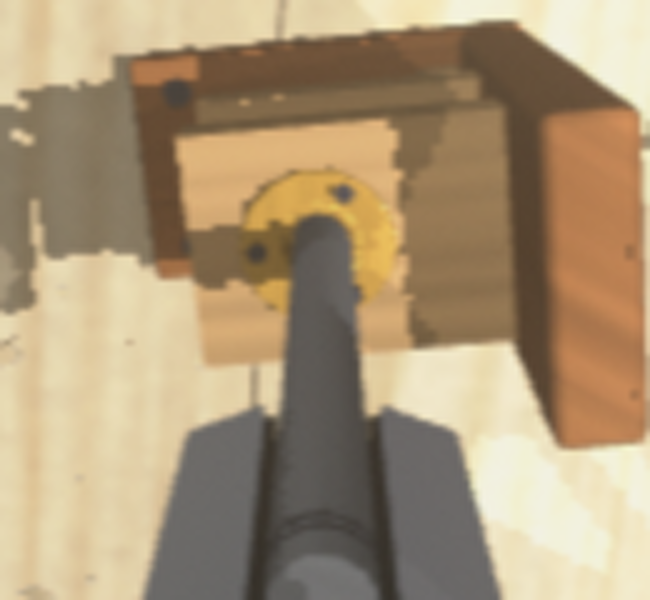

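View pics/s19c.png

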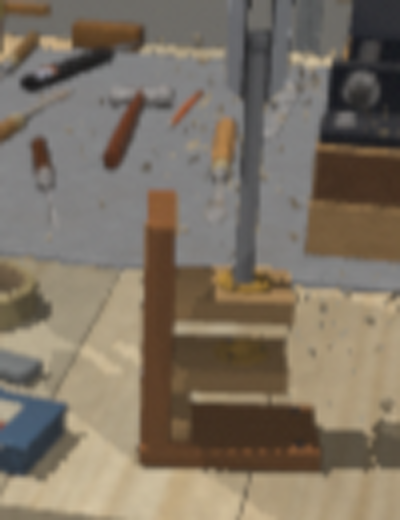

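{"fn": "arm_command", "kwargs": {"steps": [[0, [-0.04, -0.04, 0.3], 0], [0, [0, 0, 0.5], 0], [0, [0, 0, 0.6], 0], [0, [0, 0, 0.6], 0], [0, [0, 0, 0], 0]]}}

```text
clock: 19.65
eef_pos: [511.1, -210.4, 181.5]
eef_rot: [-3.141, 0.001, 0.081]
wrist_force: [0.2, 0.4, -1.7]
finger_gap: 13.4
```

{"fn": "arm_command", "kwargs": {"steps": [[0, [0, 0, 0.4], 0], [0, [0, 0, 0.4], 0], [0, [0, 0, 0], 0]]}}

```text
clock: 19.9
eef_pos: [511.2, -210.5, 174.3]
eef_rot: [-3.141, 0.001, 0.081]
wrist_force: [-0.4, -0.5, -2.1]
finger_gap: 13.3
```

{"fn": "arm_command", "kwargs": {"steps": [[0, [0, 0, 0.3], 0], [0, [0, 0, 0.3], 0], [0, [0, 0, 0.2], 0], [0, [0, 0, 0], 0]]}}

```text
clock: 20.23
eef_pos: [511.3, -210.5, 166.6]
eef_rot: [-3.141, 0.0, 0.081]
wrist_force: [-0.1, 0.7, -2.5]
finger_gap: 13.5
```

{"fn": "arm_command", "kwargs": {"steps": [[0, [0, 0, 0.3], 0], [0, [0, 0, 0.2], 0], [0, [0, 0, 0], 0]]}}

```text
clock: 20.48
eef_pos: [511.3, -210.5, 161.7]
eef_rot: [-3.141, 0.0, 0.081]
wrist_force: [-0.8, 1.1, -2.6]
finger_gap: 13.5
```

{"fn": "arm_command", "kwargs": {"steps": [[0, [-0.02, -0.03, 0.4], 0], [0, [0, 0, 0.4], 0], [0, [0, 0, 0.4], 0], [0, [0, 0, 0.4], 0], [0, [0, 0, 0], 0]]}}

```text
clock: 20.9
eef_pos: [510.9, -210.1, 145.1]
eef_rot: [-3.141, 0.001, 0.081]
wrist_force: [0.1, -0.0, -1.8]
finger_gap: 13.8
```

{"fn": "arm_command", "kwargs": {"steps": [[0, [0, 0, 0.5], 0], [0, [0, 0, 0.5], 0], [0, [0, 0, 0.4], 0], [0, [0, 0, 0.2], 0], [0, [0, 0, 0], 0]]}}

```text
clock: 21.32
eef_pos: [511.0, -210.1, 129.5]
eef_rot: [-3.141, 0.001, 0.081]
wrist_force: [-0.8, -0.2, -0.8]
finger_gap: 13.7
```

Run:
```python
from h import *
im,d,W,s=wsnap('w20'); print(s['clock'],s['eef_pos'],s['eef_rot'],s['wrist_force'],s['finger_gap'])
snap('side','s20'); im=cv2.imread('pics/s20.png'); cv2.imwrite('pics/s20c.png',cv2.resize(im[90:230,240:340],None,fx=4,fy=4,interpolation=cv2.INTER_CUBIC))
prof(W,d,[12,60,116,164])
D=np.load('pics/s20.npy'); S=cloud('side',D)
for lo in range(16,60,4):
    m=(S[...,2]>lo)&(S[...,2]<lo+4)&(abs(S[...,0]-511)<9)&(abs(S[...,1]+211)<12)
    print(lo,m.sum(),S[m].mean(0).round(1) if m.sum() else '')
m=(S[...,2]>180)&(S[...,2]<235)&(abs(S[...,0]-511)<9)&(abs(S[...,1]+211)<14); print(S[m].max(0))
```

```text
21.3167 [ 511.03507018 -210.11636819  129.50435407] [-3.14113520e+00  5.53164894e-04  8.10432767e-02] [-0.79170322 -0.21771501 -0.81176846] 13.65951924477185
12 1134 [ 455. -253.   12.] [ 565. -165.   19.]
60 129 [ 475. -188.   60.] [ 565. -165.   68.]
116 3714 [ 475. -237.  116.] [ 565. -165.  124.]
164 1325 [ 499. -236.  164.] [ 579. -165.  172.]
16 28 [ 511.3 -211.1   18. ]
20 0 
24 0 
28 0 
32 0 
36 1 [ 514.9 -206.9   38.8]
40 6 [ 509.8 -205.    41.9]
44 1 [ 509.3 -203.4   44.3]
48 0 
52 0 
56 0 
[ 519.95715834 -198.12253024  234.63256807]
```

View pics/s20c.png

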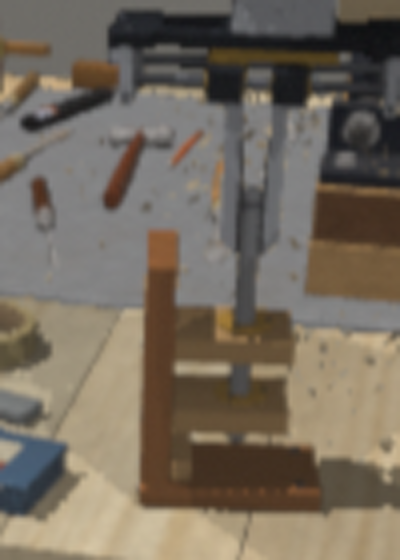

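View pics/w20.png

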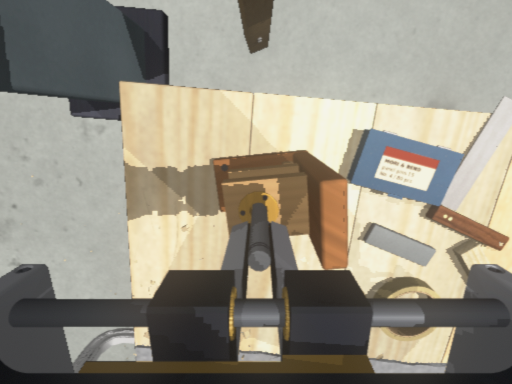

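Run:
```python
from h import *
for f in ('w15','w20'):
    T=cloud('wrist',np.load(f'pics/{f}.npy')); m=(abs(T[...,0]+1.2)<4)&(abs(T[...,1])<5)&(T[...,2]>-95)&(T[...,2]<-60); print(f,m.sum(),np.percentile(T[m][:,2],[5,50]) if m.sum() else '')
```

```text
w15 210 [-81.71537673 -80.72916847]
w20 216 [-81.58238738 -80.71532051]
```

{"fn": "arm_command", "kwargs": {"steps": [[0, [0, 0, 0], 0], [0, [0, 0, 0], 0], [0, [0, 0, 0], 0], [0, [0, 0, 0], 0], [0, [0, 0, 0], 0]]}}

```text
clock: 21.83
eef_pos: [511.2, -210.3, 130.3]
eef_rot: [3.141, -0.0, 0.081]
wrist_force: [-0.9, -0.4, -1.1]
finger_gap: 13.5
```

```bash
python3 -c "
from cell import manip
print(manip.sign_off())"
```

```text
the job is handed in; nothing more can be done
None
```

I stood the guide upright, drew the long rod out of the block and lowered it through both bushings. I handed the job in at about 22 s with the gripper still holding the rod.

**Last checks**
- **Guide:** after release its edges were vertical in the depth profile and the board top was at about 172 mm. It was still standing on its base in the last pictures.
- **Rod:** its top is at about 211 mm, so its lower end is about 36 mm above the bench, roughly 18 mm below the lower bushing and 20 mm above the base. The rod had not slipped in the fingers, and the side view shows it coming out under the lower arm.
- **Grip and force:** the finger opening is 13.5 mm on the 14 mm rod, commanded at 30 N. The wrist force is about 1.5 N.
- **Short rod and other things:** after the long rod was drawn the short rod stood in its hole. I saw nothing else move in the pictures, but I did not re-measure the positions of the mug, tin or stone.

**What disagreed**
- **Finger length:** the wrist and side depth pictures put the real fingertips about 40 mm short of the reported TCP.
    - It made me grip the guide near its edge, so it hung tilted and slipped, and I had to bring it upright in stages.
    - My first close on the rod also missed, ending just above its top.
    - After that I allowed for the 40 mm.
- **Bore position:** my measurements of the upper bushing's centre differed by 1–2 mm. I used the flange measurement, and the rod went in with about 2 N of side force.

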